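# Pad the third foot of a heavy variable transformer

### The job

The heavy round variable transformer leans forward because its front foot has no anti-vibration pad. With the pry bar over the wooden block, gently lever its base up beside that foot, tuck the bar's handle end under the overhanging bottom edge of the power supply so that it stays up by itself, and slip the loose rubber pad under the front foot so that the whole foot stands on it. Then take hold of the bar again, let the transformer down gently so that it stands level, and lay the bar on the bench clear of it, without shoving the transformer about or disturbing the meter and the spool.

Things in the scene. Friction and masses are not known exactly. Their poses are not given: they have to be found in the camera images.
- variac_base (a point): Centre of the underside of the transformer's round base plate (210 mm in diameter, 8 mm thick, on three rubber feet 22 mm in diameter and 24 mm high). -x points to the front foot; z is the drum's axis, which leans 0.059 rad towards the front foot at the start and is upright when all three feet stand on 8 mm pads.
- variac_foot (a point): Centre of the underside of the transformer's front foot (the one without a pad, on the bench at the start); same axes as variac_base.
- fulcrum_top (a point): Middle of the rounded top ridge (radius 7 mm, 26 mm above the bench) of the loose hardwood block, 44 mm (x) by 54 mm (y, along the ridge). The block stands in front of the base plate's rim, about 50 mm to the +y side of the front foot and 145 mm in front of the drum's axis.
- bar_center (a point): Middle of the loose steel pry bar, 330 mm long (x), 0.65 kg, lying flat; this point is 8 mm above its underside. Square 16 mm shank from the handle end (-x, last 85 mm dipped black) to 70 mm past this point, then a blade 28 mm wide and 8 mm thick to the toe (+x), its underside flush with the shank's.
- pad_center (a point): Loose black rubber pad 90 mm (x) by 46 mm (y) by 8 mm thick, lying flat; this is its centre, half-way up.
- supply_corner (a point): The lower corner of the power supply's case nearest to the block, 28 mm above the bench. The case lies to -x and +y of it and overhangs its feet there: the space below is free for 50 mm along -x and 60 mm along +y. A bar end pressed down on the -y side of this corner and swung towards +y goes under the case.
- meter: Bystander: hand-held multimeter lying flat, 145 x 75 x 32 mm; origin at the centre of its underside.
- spool: Bystander: aluminium spool standing upright, 60 mm in diameter, 40 mm high; origin at the centre of its underside.
- variac: The heavy transformer, about 8 kg: black upright drum 140 mm in diameter with dial and knob on top, 160 mm high in all. Origin on the bench below its middle, z vertical at the start. Feet 90 mm from the axis: the front one at -x, the rear ones 60 degrees either side of +x, on pads stuck to the bench.
- bar: The pry bar; origin at the centre of its underside, same axes as bar_center.
- fulcrum: The wooden block; origin at the centre of its underside.
- pad: The loose pad; origin at the centre of its underside.
- supply: Low beige bench power supply, fixed, 190 mm (x) by 240 mm (y), its case from 28 to 103 mm above the bench; origin at the centre, on the bench.
- bar_toe (a point): Middle of the pry bar's toe edge (+x end), half-way up; same axes as bar_center.
- bar_end (a point): Middle of the pry bar's handle end (-x end), half-way up; same axes as bar_center.
Things that resemble listed ones, but are neither listed nor needed, are in the scene too. What is shaped like the pad but orange is not meant.

How it is judged (in metres and radians):
On the way, in this order (a step that is already met when the one before it is completed fails the run):
1. the bar, bearing on the wooden block, levers the front foot at least 9 mm off the bench (height (world z) of variac_foot above 0.009 m and contact force between bar and variac above 5 N and contact force between bar and fulcrum above 5 N and contact force between the fingers and variac below 2 N), for 0.2 s.
2. the bar is left holding the foot up, with no hand on it (height (world z) of variac_foot above 0.009 m and contact force between bar and variac above 5 N and contact force between each of the arm, the fingers and bar below 0.3 N and contact force between the fingers and variac below 1 N), for 0.2 s.
3. the pad lies flat under the raised foot (height (world z) of variac_foot above 0.0085 m and height (world z) of pad below 0.004 m and x of variac_foot in the frame of pad between -0.037 and 0.037 m and y of variac_foot in the frame of pad between -0.015 and 0.015 m), for 0.1 s.
At the end, for the whole second after the job is handed in: The transformer stands level (0.017 rad), at rest, within 30 mm of its start, its front foot on the loose pad (within 37 mm along and 15 mm across the pad's middle); the bar is at rest on the bench or block, its middle below 35 mm, outside the base plate and not touching the transformer (angle between variac_base's own z axis and vertical below 0.017 rad and height (world z) of variac_foot below 0.0105 m and contact force between pad and variac above 10 N and x of variac_foot in the frame of pad between -0.037 and 0.037 m and y of variac_foot in the frame of pad between -0.015 and 0.015 m and contact force between bar and variac below 0.1 N and linear speed of bar below 0.02 m/s and linear speed of variac below 0.01 m/s and distance of variac_base from where it was at the start of the episode below 0.03 m and horizontal distance between each of bar_toe, bar_end and variac_base above 0.108 m and horizontal distance between bar_center and variac_base above 0.115 m and height (world z) of bar_center below 0.035 m).
It fails at once if the transformer is tipped more than 0.12 rad (angle between variac_base's own z axis and vertical above 0.12 rad).
It fails at once if the transformer is shoved more than 40 mm (distance of variac_base from where it was at the start of the episode above 0.04 m).
It fails at once if the transformer is jerked up or dropped (turning faster than 1.4 rad/s) (angular speed of variac above 1.4 rad/s).
It fails at once if a bystander is moved more than 30 mm (distance of any of meter, spool from where it was at the start of the episode above 0.03 m).
It also fails if it takes over 69 s, if anything falls off the work surface, if the arm or the gripper's body presses on something with over 40 N, if the wrist force passes 120 N, or if a joint passes its speed limit or range.

### The arm

A 6-joint arm with a two-finger parallel gripper is mounted at the origin on the work surface. World frame = base frame: x ahead of the robot, y to its left, z up, the work surface at z = 0. Lengths are in mm, angles in rad, forces in N, time in s.
With the tool pointing down it reaches from about 325 to 900 mm from the base axis. Payload 6.1 kg.
Tool frame: the origin (TCP) lies at the very end of the fingers, on their centre line; the grasp point (between the pads) lies 19 mm behind it; x points along the fingers, y is the direction in which the jaws open and shut, and the axes are right-handed (so a half turn about x gives the same grasp; the last joint's range is limited). The gripper opens to 85 mm and grips with 20 to 120 N. Pads are 22 mm wide; open, the fingers measure 114 mm over their backs; the gripper's body (76 mm by 85 mm) begins 54 mm behind the grasp point. The pads swing forward as they close: fully open they stand 13 mm farther back than shut.
Start: joints at [1.022, 0.22, 1.526, -0, 1.395, -0.126], TCP at [256.445, 569.958, 231.3] pointing down, gripper open.
Joint ranges: [-2.98, 2.98], [-0.91, 2.08], [0.09, 2.57], [-1.24, 4.39], [0.2, 2.65], [-2.68, 2.68]. Speed limits (rad/s): [2.57, 2.57, 3.01, 3.14, 3.14, 3.14].

### API

Orientations are given as a rotation vector (axis times angle).
In Python, from bench import readout, vision, hand_in gives the robot as it stands. The module is installed in compiled form; this text tells all that it offers.
- The arm moves only by the tool move_arm, never from a script. Its argument "plan" is a list that holds one entry, the list of rows, each a list of 5 numbers: the shift along the tool's x, y, z in mm, then the turn about the tool's x in degrees, then the closure, from 0 (fully open) to 1 (shut). In form: [[[dx, dy, dz, spin, grip], ...]]. A call has exactly 8 rows; each row is the pose to reach, as a shift and turn from the pose commanded when the call began, along the tool's axes at that moment; what a row does not reach only later rows make up. A row lasts 1/8 s, in which the tool goes at most 62.5 mm and 10.7 degrees, less where a joint would pass 70% of its speed; a pose out of reach is approached as far as the arm can. A call with a gripper value outside its range is refused whole. The fingers move at their own pace and stop on an object; "newtons" is the grip in N (left out, the last holds). Time passes only in rows, so rows that repeat a pose let the fingers close, or fill a call up. It gives the time, the measured TCP pose, the force and the opening at its end, in the units of the state.
- readout.sense(): the state, without advancing time (a new reading comes with each control period).
- vision.camera(name): name is "side" or "top"; returns (picture, depth): 480x640x3 uint8, red, green, blue; 480x640 float32, mm along the optical axis (not along the pixel's ray), 0 where there is no reading.
- vision.camera_info(name): a dict with "mtx" (3x3 intrinsics, pixels), "rvec" (rotation vector, rad) and "tvec" (3), from world to camera coordinates, as OpenCV has them. Camera axes: x right, y down, z forward; pixel columns grow to the right and rows downward; lengths in mm; the calibration is good to about 2 mm. A picture is of the moment at which its call begins. camera_info takes no time and is no camera call.
- hand_in(): hands the job in, once; it reports no verdict.
The state is a dict: "t": time; "joints": joint angles; "dq": joint speeds; "effort": joint torques, N m; "tcp_pos": TCP position; "orientation": TCP orientation; "force": force on the tool from outside, world axes, zero at the start; "torque": the same for the moment, N m; "width": finger opening in mm.
Only numpy, scipy, OpenCV 4.12 (cv2) and the standard library are available. Lean on these libraries where they do the work, as an engineer would, in place of code of your own. Each camera call takes 0.05 s, during which the arm holds its last target.

## Working session

There is one attempt and no reset: what is moved stays moved. The work goes in short steps, Python scripts to look and compute and a tool call to move; the robot and the scene stay as the last step left them, time stands still between calls to the robot, and variables do not carry over. Pictures are saved under pics/ and viewed, and the job is handed in when it is done.

Besides the shell and the picture viewer there is one more tool, called after "Call:" in YAML: its name, and indented under it one key for each argument. move_arm: Moves the arm, as the interface text tells. Its arguments: {"type":"object","properties":{"plan":{"type":"array","items":{"type":"array","items":{"type":"array","items":{"type":"number"}}}},"newtons":{"type":"number"}},"required":["plan"]}

```bash
mkdir -p pics; ls; cat > h.py <<'E'
import numpy as np, cv2
from bench import readout, vision, hand_in
def snap(n,fn):
    im,d=vision.camera(n); cv2.imwrite('pics/'+fn+'.png',im[:,:,::-1]); np.savez('pics/'+fn+'.npz',im=im,d=d); return im,d
def cam(n):
    c=vision.camera_info(n); R=cv2.Rodrigues(np.array(c['rvec'],float))[0]; return np.array(c['mtx'],float),R,np.array(c['tvec'],float).ravel()
def world(n,d):
    K,R,t=cam(n); v,u=np.mgrid[0:480,0:640]
    P=np.stack([(u-K[0,2])/K[0,0]*d,(v-K[1,2])/K[1,1]*d,d],-1)
    return (P-t)@R
def proj(n,p):
    K,R,t=cam(n); q=np.atleast_2d(p)@R.T+t; q=q@K.T; return q[:,:2]/q[:,2:]
def load(fn):
    z=np.load('pics/'+fn+'.npz'); return z['im'],z['d']
E
python3 - <<'E'
from h import *
for n in('side','top'):
    snap(n,n+'0'); K,R,t=cam(n); print(n,K.round(1).tolist(),(-R.T@t).round(0),R.round(2).tolist())
print(readout.sense())
E
```

```text
pics
side [[437.0, 0.0, 315.7], [0.0, 437.0, 242.7], [0.0, 0.0, 1.0]] [ 393. -718.  521.] [[0.99, -0.16, 0.03], [-0.05, -0.49, -0.87], [0.15, 0.86, -0.49]]
top [[589.7, 0.0, 338.2], [0.0, 589.7, 240.5], [0.0, 0.0, 1.0]] [ 401.   61. 1224.] [[0.03, -1.0, -0.01], [-0.99, -0.03, -0.11], [0.1, 0.01, -0.99]]
{'t': 0.1, 'joints': array([ 1.02188685e+00,  2.21153192e-01,  1.52749938e+00,  2.59203517e-06,
        1.39473960e+00, -1.26093626e-01]), 'dq': array([-0.00034905, -0.0008894 , -0.00261151,  0.00164824,  0.00087358,
       -0.00088097]), 'effort': array([ 8.98351263e-04, -4.98248506e+01, -3.90541577e+01, -1.09513849e-04,
        5.78620718e-03,  1.42149725e-05]), 'tcp_pos': array([256.16171845, 569.4811102 , 230.30356871]), 'orientation': array([ 0.33031704,  1.54583655, -0.33299948]), 'force': array([-0.41029473,  0.6629204 ,  0.52785453]), 'torque': array([-0.00442989, -0.03046449,  0.00711837]), 'width': 85.7040614228564}
```

View pics/top0.png

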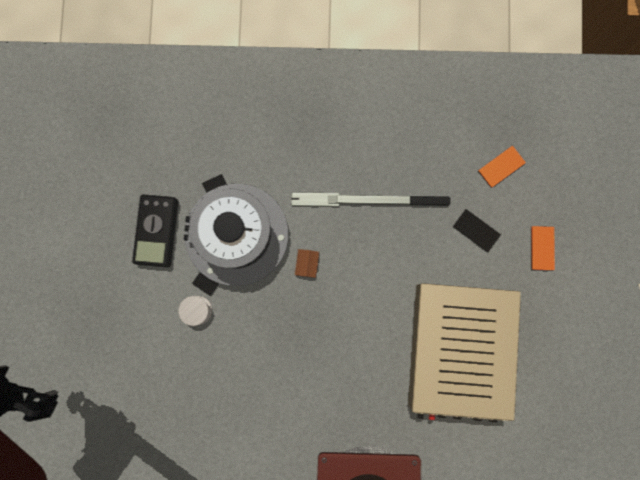

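View pics/side0.png

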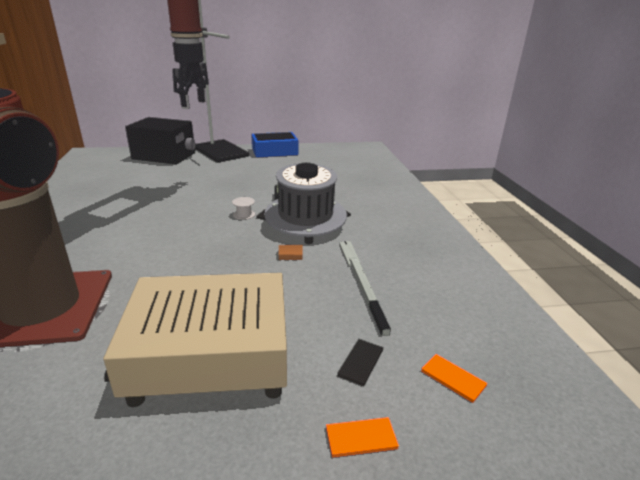

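The top picture shows these objects:
- Transformer at (232,232), with its front foot towards the image right.
- Brown block at (307,264).
- Bar, with toe at (292,199) and handle at (449,201).
- Supply, with its near corner at (420,286).
- Meter at (155,230) and spool at (195,311).

Candidates for the pad:
- Black loose one at (476,230). This fits the description.
- Orange ones at (501,166) and (543,248). Not meant.
- Black ones at (214,183) and (205,284). These are stuck under the rear feet.

Next I'll measure and take close crops.

```bash
cat > ortho.py <<'E'
from h import *
def ortho(fn,n='top',x0=250,x1=800,y0=-500,y1=400):
    im,d=load(fn); return im,d,world(n,d)
E
python3 - <<'E'
from h import *
im,d=load('top0'); W=world('top',d)
def rect(mask,name,zsel=None):
    m=mask&(d>0)
    nl,l,st,c=cv2.connectedComponentsWithStats(m.astype('uint8')); 
    return nl,l,st,c
hsv=cv2.cvtColor(im,cv2.COLOR_RGB2HSV)
def box(r0,r1,c0,c1,cond):
    m=np.zeros((480,640),bool); m[r0:r1,c0:c1]=True; m&=cond&(d>0); return m
def fit(m,name):
    P=W[m]; r=cv2.minAreaRect(P[:,:2].astype('float32')); b=cv2.boxPoints(r)
    print(name,m.sum(),'c',np.round(r[0],1),'size',np.round(r[1],1),'ang',round(r[2],1),'z',np.percentile(P[:,2],[5,50,95]).round(1)); print('   ',b.round(0).tolist())
z=W[...,2]
print('bench z',np.median(z[330:400,300:400]))
g=cv2.cvtColor(im,cv2.COLOR_RGB2GRAY)
fit(box(180,215,285,460,(z>5)),'bar z>5')
fit(box(180,215,285,460,(z>12)),'bar z>12')
fit(box(205,255,450,505,(z>4)),'pad'); fit(box(205,255,450,505,(g<60)),'padg')
fit(box(245,285,293,325,(z>8)),'block'); fit(box(245,285,293,325,(z>23)),'ridge')
fit(box(275,430,405,530,(z>90)),'supply')
fit(box(170,300,170,295,(z>20)&(z<55)),'plate')
fit(box(170,300,170,295,(z>130)),'drum')
fit(box(185,275,125,180,(z>25)),'meter');fit(box(290,335,175,215,(z>35)),'spool')
crop=np.vstack([cv2.resize(im[170:300,170:330],(800,650))[:,:,::-1]]); cv2.imwrite('pics/c1.png',cv2.resize(crop,(738,600)))
cv2.imwrite('pics/c2.png',cv2.resize(im[180:330,400:600],(800,600))[:,:,::-1])
E
```

```text
bench z 0.44484835817731494
bar z>5 1699 c [622.5   6.6] size [ 72.5 362. ] ang 1.5 z [ 5.6 13.8 19.8]
    [[582.0, 187.0], [591.0, -175.0], [663.0, -173.0], [654.0, 188.0]]
bar z>12 978 c [616.    7.8] size [ 25.4 328.4] ang 1.1 z [12.6 16.5 20.4]
    [[600.0, 172.0], [606.0, -157.0], [632.0, -156.0], [626.0, 172.0]]
pad 1064 c [ 560.  -214.7] size [103.1 112.9] ang 0.8 z [ 4.5  8.2 12.1]
    [[508.0, -159.0], [509.0, -272.0], [612.0, -270.0], [611.0, -158.0]]
padg 933 c [ 558.  -213.2] size [89.6 45.8] ang 54.2 z [ 4.2  8.4 12.2]
    [[513.0, -236.0], [550.0, -263.0], [603.0, -190.0], [566.0, -163.0]]
block 573 c [480.  136.8] size [44.4 54.3] ang 83.9 z [14.  21.8 28. ]
    [[451.0, 118.0], [505.0, 112.0], [509.0, 156.0], [455.0, 162.0]]
ridge 229 c [479.6 134.6] size [34.5 54.1] ang 85.1 z [23.2 25.2 29.4]
    [[451.0, 120.0], [505.0, 115.0], [508.0, 149.0], [454.0, 154.0]]
supply 13238 c [ 316.2 -174.6] size [192.  242.6] ang 86.9 z [ 99.8 103.4 106.9]
    [[190.0, -264.0], [432.0, -277.0], [443.0, -85.0], [200.0, -72.0]]
plate 3429 c [523.6 298.3] size [219.7 248.9] ang 13.4 z [29.4 36.  44.3]
    [[388.0, 394.0], [446.0, 152.0], [659.0, 203.0], [602.0, 445.0]]
drum 4997 c [533.3 273.6] size [146.2 147.6] ang 1.8 z [137.7 143.7 164.3]
    [[458.0, 345.0], [463.0, 198.0], [609.0, 202.0], [604.0, 350.0]]
meter 2543 c [538.5 450.4] size [ 76.  145.2] ang 86.3 z [28.4 33.  39.3]
    [[464.0, 417.0], [608.0, 408.0], [613.0, 484.0], [468.0, 493.0]]
spool 697 c [377.3 358.6] size [57.6 59. ] ang 1.3 z [37.3 40.6 44.2]
    [[348.0, 387.0], [349.0, 328.0], [407.0, 330.0], [405.0, 389.0]]
```

View pics/c1.png

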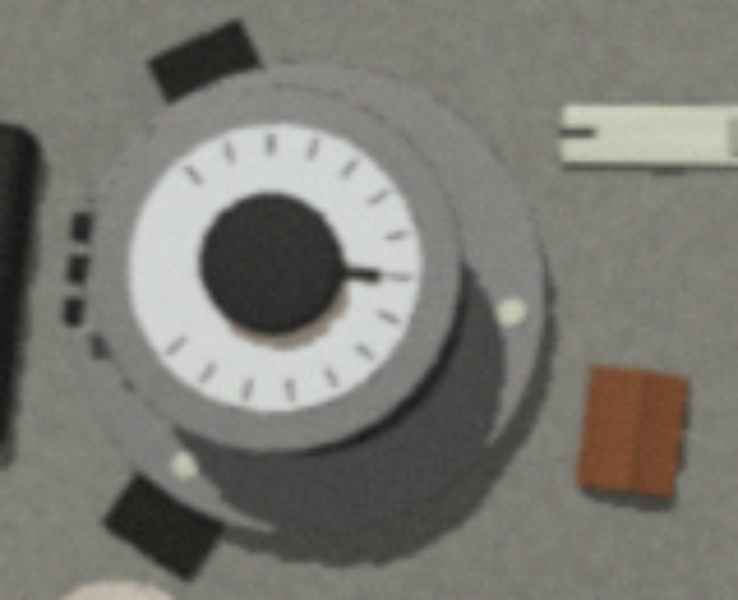

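View pics/c2.png

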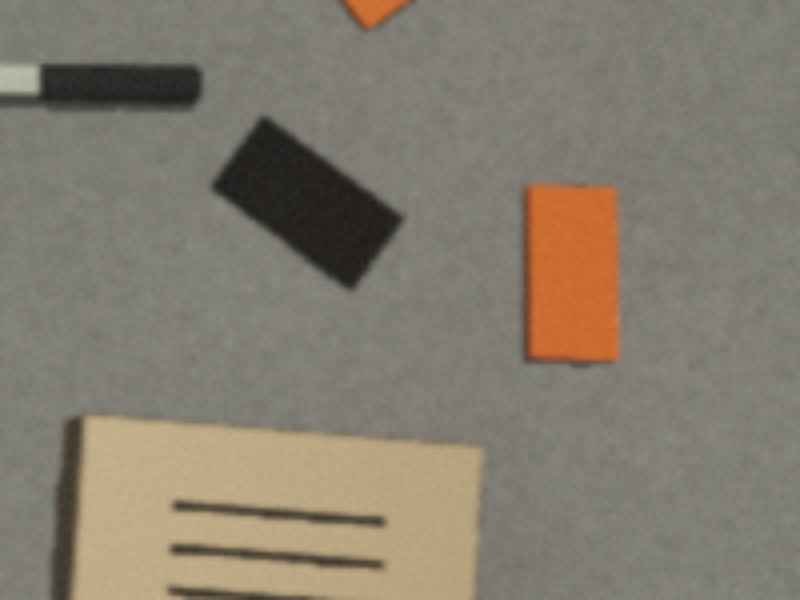

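```bash
python3 - <<'E'
from h import *
im,d=load('top0'); W=world('top',d)
def ray(n,u,v,z):
    K,R,t=cam(n); r=R.T@np.linalg.inv(K)@np.array([u,v,1.]); c=-R.T@t; return c+r*(z-c[2])/r[2]
f=ray('top',281,237.4,32); r=ray('top',209.9,270.8,40)
print('front',f,W[237,281],'rear',r,W[271,210])
# plate rim: points z 30..44, circle fit via edge contour in plane
z=W[...,2]; m=(z>22)&(z<50); 
mm=np.zeros_like(m); mm[175:300,170:293]=1; m&=mm
P=W[m]; 
# hull pts on the visible front arc
h=cv2.convexHull(P[:,:2].astype('float32'))[:,0]
s=h[(h[:,1]<290)]; 
A=np.c_[2*s,np.ones(len(s))]; q=np.linalg.lstsq(A,(s**2).sum(1),rcond=None)[0]; print('circle',q[:2],np.sqrt(q[2]+(q[:2]**2).sum()))
# reproject: rim model check for center guess
from scipy.optimize import minimize
print('bar near-toe', ray('top',291.5,199,8), ray('top',450,201,8))
E
```

```text
front [529.57740297 189.71053154  32.        ] [529.86432798 189.21242472  36.88350961] rear [457.40569678 329.43586784  40.        ] [456.92975762 328.83740425  41.66247297]
circle [533.50712977 279.23235604] 104.0516290562788
bar near-toe [613.47756344 173.34773823   8.        ] [ 617.73032757 -157.49161887    8.        ]
```

```bash
cat >> h.py <<'E'
from scipy.spatial.transform import Rotation as Ro
def goto(p,jaw=None,ref=None,s=None):
    """shift in tool axes & spin deg from current measured pose to TCP p (world mm), jaw axis world angle deg (mod 180)"""
    s=s or readout.sense(); R=Ro.from_rotvec(s['orientation']).as_matrix()
    if ref is None: ref=s['tcp_pos']
    dv=R.T@(np.array(p,float)-ref)
    y=R[:,1]; cur=np.degrees(np.arctan2(y[1],y[0])); sp=0
    if jaw is not None:
        dd=(jaw-cur+90)%180-90; sp=-dd   # tool x points down
    return dv.round(1),round(sp,1),'curjaw',round(cur,1)
E
python3 - <<'E'
from h import *
s=readout.sense(); print(Ro.from_rotvec(s['orientation']).as_matrix().round(3))
print(goto([616.6,-37,120],-0.75)); print(goto([616.6,-37,2],-0.75))
E
```

```text
[[-0.001  0.41   0.912]
 [-0.002  0.912 -0.41 ]
 [-1.    -0.002 -0.   ]]
(array([ 110.9, -405. ,  577.6]), np.float64(66.5), 'curjaw', np.float64(65.8))
(array([ 228.9, -404.8,  577.6]), np.float64(66.5), 'curjaw', np.float64(65.8))
```

Call:
move_arm:
  plan:
    - [[0,-34,49,8.5,0],[0,-68,98,17,0],[0,-102,147,25.5,0],[0,-136,196,34,0],[0,-171,245,42,0],[0,-206,294,50,0],[0,-240,343,58,0],[0,-275,392,66,0]]
  newtons: 20

```text
t: 1.1
tcp_pos: [501.6, 156.5, 231.1]
orientation: [1.215, 1.205, -1.216]
force: [0.6, 0.2, 0.8]
width: 85.4
```

```bash
python3 - <<'E'
from h import *
s=readout.sense(); print(s['tcp_pos'],s['joints'].round(2),s['t'])
print(goto([616.6,-37,2],0.75))
E
```

```text
[501.57344391 156.52433661 231.06501849] [ 0.15 -0.02  1.78  0.    1.38  0.16] 1.1
(array([229. , 116.7, 192.6]), np.float64(-1.2), 'curjaw', np.float64(-0.5))
```

Call:
move_arm:
  plan:
    - [[20,29,48,-1.2,0],[45,58,96,-1.2,0],[75,88,145,-1.2,0],[110,117,193,-1.2,0],[160,117,193,-1.2,0],[205,117,193,-1.2,0],[228,117,193,-1.2,0],[228,117,193,-1.2,0.2]]

```text
t: 2.1
tcp_pos: [614.6, -34.7, 0.2]
orientation: [1.195, 1.222, -1.201]
force: [-1.3, -0.8, 0.2]
width: 70.0
```

```bash
python3 - <<'E'
from h import *
s=readout.sense(); print(s['tcp_pos'],s['width'],s['force'])
im,d=snap('top','t2'); cv2.imwrite('pics/t2c.png',cv2.resize(im[150:270,270:470],(800,480))[:,:,::-1])
E
```

```text
[ 6.14631951e+02 -3.47491408e+01  2.49381632e-01] 69.98280761356806 [-1.34352316 -0.82007835  0.18904845]
```

View pics/t2c.png

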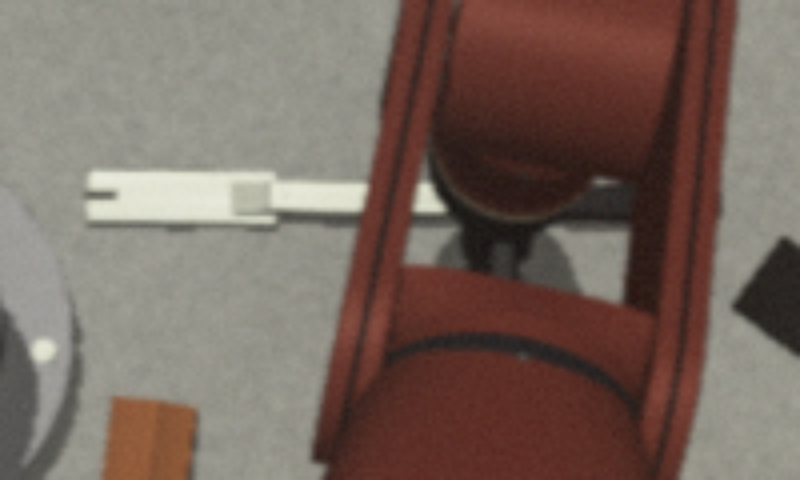

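Call:
move_arm:
  plan:
    - [[-1,0,0,0,1],[-1,0,0,0,1],[-1,0,0,0,1],[-1,0,0,0,1],[-1,0,0,0,1],[-12,0,0,0,1],[-27,0,-1,0,1],[-45,0,-4,0,1]]
  newtons: 20

```text
t: 3.15
tcp_pos: [616.6, -31.0, 48.8]
orientation: [1.196, 1.218, -1.198]
force: [-0.2, 0.9, -6.9]
width: 15.5
```

Call:
move_arm:
  plan:
    - [[-15,0,-3,0,1],[-30,0,-7,0,1],[-42,0,-11,0,1],[-42,0,-11,0,1],[-42,0,-11,0,1],[-42,0,-11,0,1],[-42,0,-11,0,1],[-42,0,-11,0,1]]

```text
t: 4.15
tcp_pos: [617.0, -20.3, 90.1]
orientation: [1.197, 1.217, -1.197]
force: [1.2, -0.9, -4.4]
width: 15.4
```

```bash
python3 - <<'E'
from h import *
s=readout.sense(); print(s['tcp_pos'],s['width'],s['force'],s['torque'],s['t'])
im,d=snap('side','s3'); cv2.imwrite('pics/s3c.png',cv2.resize(im[150:350,220:420],(600,600))[:,:,::-1])
E
```

```text
[617.02130788 -20.25565752  90.08242848] 15.444861309203885 [ 1.24958177 -0.88818692 -4.43494608] [-0.10218526 -0.14120451 -0.04861052] 4.15
```

View pics/s3c.png

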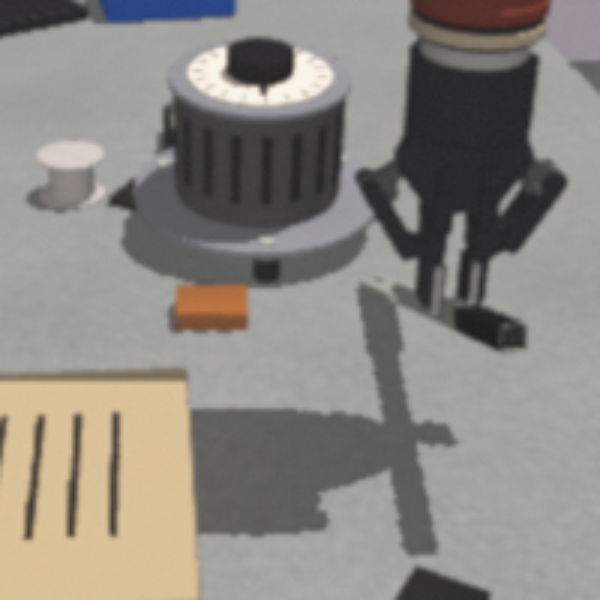

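```bash
cat >> h.py <<'E'
def seek(fn,n,u,v,w=2):
    im,d=load(fn); W=world(n,d); P=W[v-w:v+w+1,u-w:u+w+1].reshape(-1,3); return np.median(P,0).round(1)
E
python3 - <<'E'
from h import *
im,d=load('s3');W=world('side',d)
for u,v in [(342,244),(346,246),(350,248),(354,249),(384,258),(388,261),(392,261)]: print(u,v,seek('s3','side',u,v,1), im[v,u])
m=(W[...,0]>585)&(W[...,0]<650)&(W[...,1]>-170)&(W[...,1]<190)&(W[...,2]>5)&(d>0)
P=W[m]
for y in range(-170,190,15):
    q=P[(P[:,1]>=y)&(P[:,1]<y+15)]
    if len(q): print(y,len(q),q[:,2].min().round(),np.median(q[:,2]).round(),q[:,2].max().round(),np.median(q[:,0]).round())
E
```

```text
342 244 [602.5 143.8  14.9] [149 152 143]
346 246 [602.9 104.7  30.1] [142 145 137]
350 248 [605.4  75.9  43.8] [139 143 134]
354 249 [608.9  56.   52.8] [93 94 90]
384 258 [ 610.6 -126.8  143. ] [33 34 34]
388 261 [ 615.2 -134.9  141.3] [49 50 50]
392 261 [ 622.3 -134.7  140.9] [45 46 47]
-155 1 135.0 135.0 135.0 613.0
-140 114 129.0 140.0 148.0 617.0
-125 40 122.0 137.0 144.0 611.0
-110 37 115.0 129.0 137.0 611.0
-95 1984 110.0 425.0 473.0 621.0
-80 957 102.0 438.0 482.0 595.0
-65 2509 96.0 305.0 379.0 615.0
-50 1369 90.0 269.0 380.0 597.0
-35 1057 85.0 167.0 272.0 614.0
-20 129 75.0 140.0 270.0 625.0
-5 10 71.0 122.0 263.0 603.0
10 8 63.0 68.0 73.0 609.0
25 15 56.0 66.0 73.0 609.0
40 16 49.0 61.0 68.0 609.0
55 19 43.0 57.0 62.0 609.0
70 24 36.0 44.0 55.0 607.0
85 12 28.0 37.0 45.0 604.0
100 8 24.0 30.0 35.0 603.0
115 10 17.0 23.0 28.0 603.0
130 14 9.0 19.0 22.0 604.0
145 14 7.0 12.0 15.0 612.0
175 3 26.0 26.0 29.0 586.0
```

```bash
python3 - <<'E'
from h import *
for p in([617,-20,150],[466,-26,150],[466.8,-16.9,112],[468,-2.6,100],[469.9,19,92]): print(goto(p,-5))
E
```

```text
(array([-59.9,  -0. ,  -0.2]), np.float64(6.0), 'curjaw', np.float64(1.0))
(array([ -59.8, -151.1,    3.2]), np.float64(6.0), 'curjaw', np.float64(1.0))
(array([ -21.8, -150.1,   -5.9]), np.float64(6.0), 'curjaw', np.float64(1.0))
(array([  -9.8, -148.7,  -20.1]), np.float64(6.0), 'curjaw', np.float64(1.0))
(array([  -1.8, -146.4,  -41.7]), np.float64(6.0), 'curjaw', np.float64(1.0))
```

Call:
move_arm:
  plan:
    - [[0,0,0,0,1],[0,0,0,0,1],[-25,0,0,0,1],[-60,-20,0,2,1],[-60,-60,0,4,1],[-60,-105,2,6,1],[-60,-151,3,6,1],[-60,-151,3,6,1]]
  newtons: 120

```text
t: 5.2
tcp_pos: [461.5, -24.9, 148.3]
orientation: [1.271, 1.171, -1.277]
force: [0.5, -0.4, -5.9]
width: 12.0
```

```bash
python3 - <<'E'
from h import *
s=readout.sense(); print(s['tcp_pos'],s['width'],s['force'],s['torque'],s['t'])
im,d=snap('side','s4'); im2,d2=snap('top','t4'); cv2.imwrite('pics/s4c.png',np.hstack([cv2.resize(im[150:350,220:420],(400,400)),cv2.resize(im2[140:340,270:470],(400,400))])[:,:,::-1])
W=world('top',d2); P=W[d2>0]
m=(P[:,1]>100)&(P[:,1]<175)&(P[:,2]>45)&(P[:,2]<150)&(P[:,0]<520)&(P[:,0]>440)
q=P[m]
for y in range(100,175,8):
    a=q[(q[:,1]>=y)&(q[:,1]<y+8)]
    if len(a): print(y,len(a),a.mean(0).round(1))
print('toe max y',q[:,1].max())
W=world('side',d); P=W[d>0]
for y in range(-160,170,15):
    a=P[(P[:,1]>=y)&(P[:,1]<y+15)&(P[:,0]>440)&(P[:,0]<500)&(P[:,2]>45)&(P[:,2]<230)]
    if len(a): print(y,len(a),np.percentile(a,[5,50,95],axis=0).round(0).tolist())
E
```

```text
[461.5355055  -24.91966732 148.34618751] 12.029855906879414 [ 0.47746833 -0.37034965 -5.9465416 ] [-0.18284066 -0.07127012  0.0367142 ] 5.2
100 57 [474.5 103.5  89.2]
108 62 [475.2 111.8  85. ]
116 56 [476.7 119.6  81.4]
124 57 [476.7 127.5  77.8]
132 57 [477.7 135.7  73.4]
140 58 [478.4 143.6  70.1]
148 56 [479.  151.7  66.6]
156 19 [475.8 157.4  64.7]
toe max y 158.9297199159794
-160 1 [[440.0, -150.0, 99.0], [440.0, -150.0, 99.0], [440.0, -150.0, 99.0]]
-145 121 [[445.0, -142.0, 193.0], [453.0, -139.0, 200.0], [461.0, -134.0, 207.0]]
-130 16 [[440.0, -127.0, 100.0], [449.0, -121.0, 200.0], [460.0, -115.0, 202.0]]
-115 9 [[441.0, -112.0, 99.0], [441.0, -106.0, 101.0], [443.0, -102.0, 103.0]]
-100 16 [[440.0, -96.0, 101.0], [452.0, -94.0, 187.0], [463.0, -87.0, 189.0]]
-85 6 [[449.0, -84.0, 168.0], [449.0, -81.0, 174.0], [449.0, -79.0, 179.0]]
-70 9 [[453.0, -64.0, 172.0], [459.0, -62.0, 174.0], [465.0, -61.0, 174.0]]
-55 164 [[445.0, -45.0, 196.0], [474.0, -42.0, 218.0], [499.0, -40.0, 229.0]]
-40 568 [[443.0, -39.0, 159.0], [468.0, -36.0, 192.0], [491.0, -29.0, 227.0]]
-25 53 [[443.0, -24.0, 152.0], [472.0, -20.0, 203.0], [499.0, -15.0, 212.0]]
5 1 [[470.0, 20.0, 134.0], [470.0, 20.0, 134.0], [470.0, 20.0, 134.0]]
20 5 [[463.0, 21.0, 132.0], [466.0, 24.0, 132.0], [471.0, 25.0, 133.0]]
50 3 [[469.0, 63.0, 113.0], [474.0, 64.0, 113.0], [476.0, 65.0, 114.0]]
65 3 [[467.0, 66.0, 113.0], [470.0, 66.0, 113.0], [472.0, 66.0, 113.0]]
```

View pics/s4c.png

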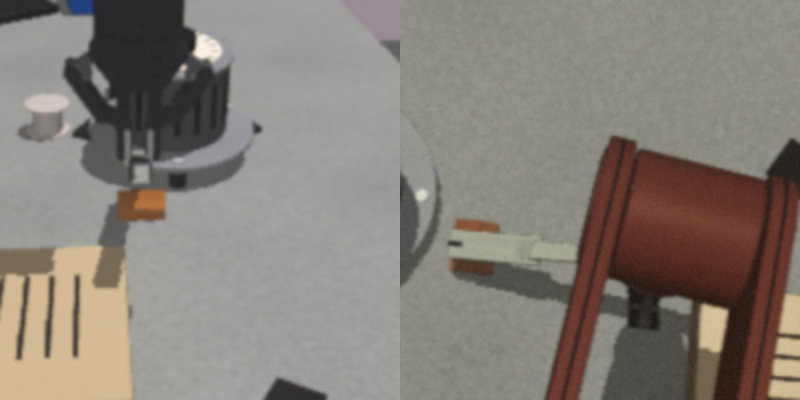

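```bash
python3 - <<'E'
from h import *
s=readout.sense(); print(s['tcp_pos'],s['dq'].round(3))
for p in([465.3,-13,114],[466.5,1,102.3],[468.4,22.7,94.3]): print(goto(p,-5))
E
```

```text
[465.98210491 -25.5957027  150.40332327] [ 0.002  0.028 -0.048  0.002 -0.005  0.001]
(array([ 36.4,  -1.8, -12.5]), np.float64(-0.0), 'curjaw', np.float64(-5.0))
(array([ 48.1,  -1.8, -26.5]), np.float64(-0.0), 'curjaw', np.float64(-5.0))
(array([ 56.1,  -1.9, -48.3]), np.float64(-0.0), 'curjaw', np.float64(-5.0))
```

Call:
move_arm:
  plan:
    - [[18,1,-6,0,1],[34,1.7,-12,0,1],[41,1.7,-19,0,1],[46.5,1.7,-26,0,1],[49,1.7,-32,0,1],[51.5,1.7,-38,0,1],[53,1.7,-43,0,1],[54.5,1.7,-47.5,0,1]]

```text
t: 6.3
tcp_pos: [472.2, 21.8, 96.0]
orientation: [1.274, 1.166, -1.273]
force: [-0.1, 0.5, -6.2]
width: 11.8
```

```bash
cat > look.py <<'E'
from h import *
import sys
t=sys.argv[1]
im,d=snap('side','s'+t); im2,d2=snap('top','t'+t); s=readout.sense(); print(s['tcp_pos'].round(1),s['width'].round(1),s['force'].round(1),s['torque'].round(2),s['t'])
cv2.imwrite('pics/l'+t+'.png',np.hstack([cv2.resize(im[150:300,210:360],(400,400)),cv2.resize(im2[170:320,260:410],(400,400))])[:,:,::-1])
# variac drum-top tilt & position
for n,dd in(('top',d2),):
    W=world(n,dd); P=W[dd>0]; m=(np.hypot(P[:,0]-533,P[:,1]-277)<62)&(P[:,2]>125)&(P[:,2]<157); q=P[m]
    A=np.c_[q[:,:2],np.ones(len(q))]; c=np.linalg.lstsq(A,q[:,2],rcond=None)[0]; print('drum plane grad',c[:2].round(4),'z@',(c[:2]@[533,277]+c[2]).round(1))
E
python3 look.py 5
```

```text
Traceback (most recent call last):
  File "look.py", line 4, in <module>
    im,d=snap('side','s'+t); im2,d2=snap('top','t'+t); s=readout.sense(); print(s['tcp_pos'].round(1),s['width'].round(1),s['force'].round(1),s['torque'].round(2),s['t'])
                                                                                                      ^^^^^^^^^^^^^^^^
AttributeError: 'float' object has no attribute 'round'
```

```bash
sed -i "s/s\['width'\].round(1)/round(s['width'],1)/" look.py; python3 look.py 5; python3 - <<'E'
from h import *
_,d2=load('top0'); W=world('top',d2); P=W[d2>0]; m=(np.hypot(P[:,0]-533,P[:,1]-277)<62)&(P[:,2]>125)&(P[:,2]<157); q=P[m]
A=np.c_[q[:,:2],np.ones(len(q))]; c=np.linalg.lstsq(A,q[:,2],rcond=None)[0]; print('start',c,c[:2]@[533,277]+c[2])
E
```

```text
[472.   21.5  95.9] 11.8 [ 0.1  0.  -6.4] [-0.2  -0.    0.05] 6.5
drum plane grad [0.0035 0.05  ] z@ 143.7
start [1.63011764e-03 5.17412982e-02 1.28490075e+02] 143.691266878983
```

View pics/l5.png

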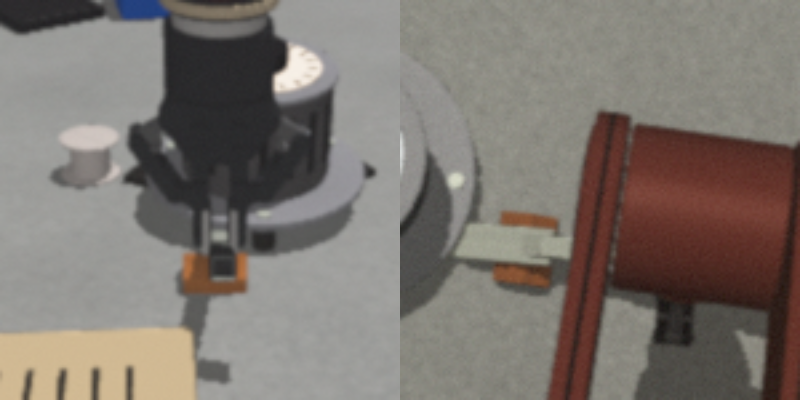

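Call:
move_arm:
  plan:
    - [[0,0,0,0,1],[5,0,1,0,1],[11,0,3,0,1],[18,0,6,0,1],[25,0,8.5,0,1],[32,0,11,0,1],[38,0,13,0,1],[38,0,13,0,1]]
  newtons: 30

```text
t: 7.5
tcp_pos: [470.5, 9.0, 57.6]
orientation: [1.274, 1.168, -1.274]
force: [-2.4, 2.8, 3.4]
width: 11.8
```

```bash
python3 look.py 6
```

```text
[470.6   9.   57.9] 11.9 [-2.9  2.7  2.6] [1.04 0.64 0.25] 7.6
drum plane grad [0.0027 0.0536] z@ 143.6
```

View pics/l6.png

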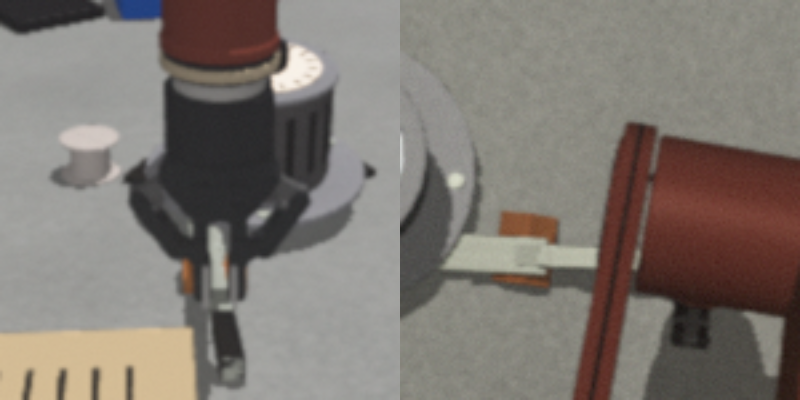

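```bash
python3 - <<'E'
from h import *
im,d2=load('t6'); W=world('top',d2); P=W; 
ok=(d2>0)&(P[...,1]>40)&(P[...,1]<190)&(P[...,0]<525)&(P[...,0]>430)&(P[...,2]>10)&(P[...,2]<120)
g=im.min(-1)>125
for y in range(40,200,10):
    a=P[ok&g&(P[...,1]>=y)&(P[...,1]<y+10)]
    if len(a): print(y,len(a),'x',np.percentile(a[:,0],[3,50,97]).round(1),'z',np.percentile(a[:,2],[5,50,95]).round(1))
b=im[230:290,260:380]; cv2.imwrite('pics/z6.png',cv2.resize(b,(800,400),interpolation=cv2.INTER_CUBIC)[:,:,::-1])
im,d=load('s6'); cv2.imwrite('pics/zs6.png',cv2.resize(im[190:300,250:350],(600,660),interpolation=cv2.INTER_CUBIC)[:600,:,::-1])
E
```

```text
50 2 x [467.3 471.1 474.8] z [62.8 62.9 63. ]
80 33 x [466.8 472.7 478.6] z [49.5 52.2 56.4]
90 38 x [466.6 472.7 480.5] z [47.6 50.9 53.8]
100 40 x [466.5 473.4 480.5] z [45.6 49.4 52.1]
110 36 x [466.3 474.3 480.4] z [43.6 47.1 50.1]
120 55 x [460.6 474.2 485. ] z [33.4 41.1 47.9]
130 64 x [462.4 474.4 486.8] z [33.  37.2 42. ]
140 64 x [462.3 474.3 486.6] z [29.6 32.8 37.5]
150 64 x [462.1 474.2 486.5] z [28.8 31.5 34.3]
160 66 x [462.  475.2 488.5] z [25.5 29.7 33.1]
170 66 x [463.6 476.  520.4] z [24.3 27.5 31.6]
180 120 x [463.8 496.8 523.9] z [22.6 29.9 35.9]
```

View pics/z6.png

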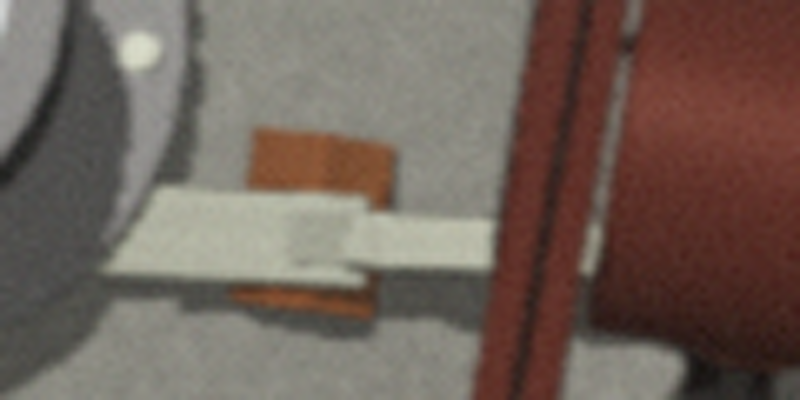

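View pics/zs6.png

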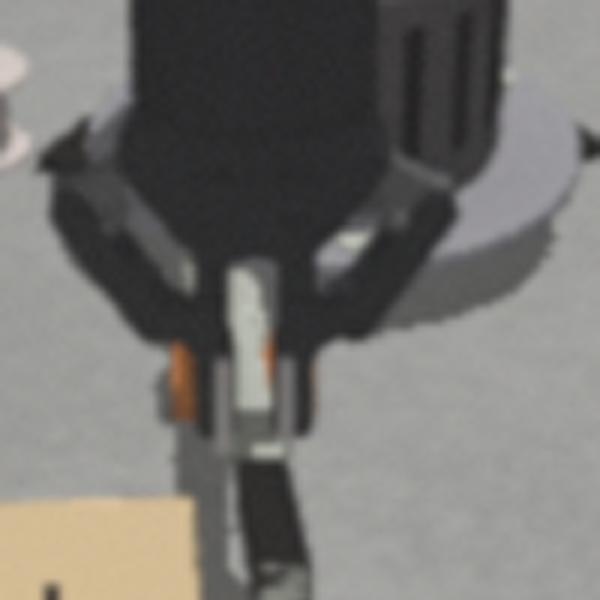

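Call:
move_arm:
  plan:
    - [[5,0,1,0,1],[10,0,2,0,1],[15,0,3,0,1],[20,0,3,0,1],[24,0,3,0,1],[28,0,3,0,1],[31,0,3,0,1],[33,0,3,0,1]]
  newtons: 60

```text
t: 8.6
tcp_pos: [472.7, 3.8, 28.3]
orientation: [1.271, 1.163, -1.272]
force: [-12.7, -5.3, 30.6]
width: 11.6
```

```bash
python3 look.py 7;  python3 - <<'E'
from h import *
im,d2=load('t7'); W=world('top',d2); P=W; 
ok=(d2>0)&(P[...,1]>40)&(P[...,1]<190)&(P[...,0]<525)&(P[...,0]>430)&(P[...,2]>10)&(P[...,2]<120)
g=im.min(-1)>125
for y in range(40,200,10):
    a=P[ok&g&(P[...,1]>=y)&(P[...,1]<y+10)]
    if len(a): print(y,len(a),'x',np.percentile(a[:,0],[3,50,97]).round(1),'z',np.percentile(a[:,2],[5,50,95]).round(1))
E
```

```text
[472.7   3.8  28.3] 11.9 [-12.4  -5.   28.8] [-0.11  1.97  0.42] 8.7
drum plane grad [-0.0008 -0.0234] z@ 147.8
40 3 x [470.8 472.8 474.5] z [36.4 38.  40.1]
70 16 x [467.7 472.8 479.6] z [36.6 41.2 45.1]
80 37 x [467.4 475.2 481.5] z [38.7 40.6 45. ]
90 41 x [466.9 473.6 481.3] z [37.1 40.5 45.2]
100 37 x [466.9 474.8 481.1] z [37.2 41.3 44.9]
110 35 x [468.5 474.7 480.8] z [37.6 41.4 45. ]
120 53 x [462.7 474.4 487. ] z [31.2 40.  44.7]
130 65 x [462.5 474.5 486.6] z [30.3 35.9 40.6]
140 69 x [462.3 474.3 488.5] z [31.3 35.  38.4]
150 67 x [463.7 476.1 488.2] z [31.5 34.9 39.1]
160 65 x [463.7 475.7 487.8] z [30.9 34.8 39.5]
170 66 x [463.3 475.6 487.9] z [31.2 34.8 38. ]
180 119 x [463.2 487.1 523. ] z [32.7 38.4 47.9]
```

View pics/l7.png

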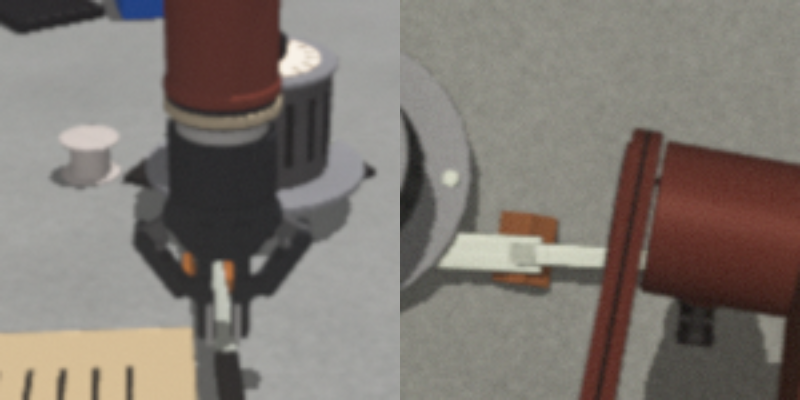

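Call:
move_arm:
  plan:
    - [[2.5,0,0,0,1],[5,0,0,0,1],[7.5,0,0,0,1],[9.5,0,0,0,1],[11,0,0,0,1],[12,0,0,0,1],[12,0,0,0,1],[12,0,0,0,1]]

```text
t: 9.7
tcp_pos: [473.5, 3.3, 17.4]
orientation: [1.271, 1.161, -1.271]
force: [-13.9, -6.4, 36.6]
width: 11.7
```

```bash
python3 look.py 8;  python3 - <<'E'
from h import *
im,d2=load('s8'); W=world('side',d2); P=W; 
ok=(d2>0)&(P[...,1]>-160)&(P[...,1]<0)&(P[...,0]<500)&(P[...,0]>444)&(P[...,2]>6)&(P[...,2]<90)
for y in range(-140,0,10):
    a=P[ok&(P[...,1]>=y)&(P[...,1]<y+10)]
    if len(a): print(y,len(a),'x',np.percentile(a[:,0],[3,50,97]).round(1),'z',np.percentile(a[:,2],[5,50,95]).round(1))
cv2.imwrite('pics/zs8.png',cv2.resize(im[200:320,220:370],(750,600),interpolation=cv2.INTER_CUBIC)[:600,:,::-1])
E
```

```text
[473.5   3.3  17.4] 11.9 [-14.   -6.6  36.4] [-0.3   2.46  0.58] 9.8
drum plane grad [ 0.0023 -0.0493] z@ 150.6
-110 65 x [465.  472.1 479.5] z [ 7.  14.5 17.2]
-100 41 x [464.1 471.2 480.9] z [12.2 17.1 18.8]
-90 35 x [465.2 473.3 480.2] z [16.5 18.1 19.5]
-80 41 x [464.4 471.8 480.8] z [10.5 18.5 20.3]
-70 32 x [465.5 473.  480.8] z [17.8 20.  21.6]
-60 40 x [464.6 471.2 480.7] z [13.4 20.8 22.9]
-50 31 x [466.2 473.8 481.2] z [21.  22.4 23.3]
-40 35 x [465.  471.6 480.9] z [15.8 23.  24.7]
-30 27 x [466.4 473.8 481.7] z [22.6 24.2 25.3]
-20 116 x [456.4 480.8 491.2] z [24.3 70.5 88.8]
-10 345 x [448.1 466.3 497.7] z [24.9 50.3 73. ]
```

View pics/zs8.png

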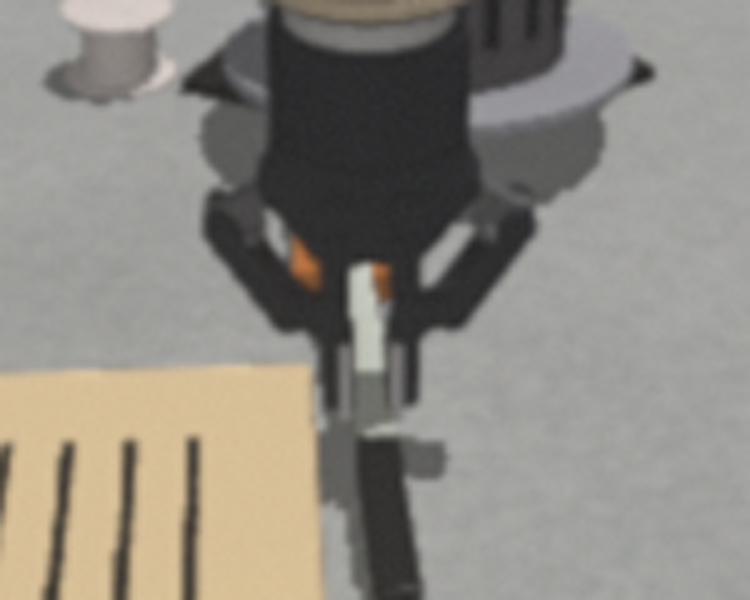

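```bash
cat > tilt.py <<'E'
from h import *
import sys
def tilt(fn):
    _,d=load(fn); W=world('top',d); P=W[d>0]
    c=np.array([533,277.])
    for i in range(4):
        q=P[(np.hypot(P[:,0]-c[0],P[:,1]-c[1])<85)&(P[:,2]>125)&(P[:,2]<159)]
        # centre from hull circle
        h=cv2.convexHull(q[:,:2].astype('float32')); c=np.array(cv2.minEnclosingCircle(h)[0])
        r=np.hypot(q[:,0]-c[0],q[:,1]-c[1]); q=q[(r<66)&(r>36)]
        A=np.c_[q[:,:2]-c,np.ones(len(q))]; k=np.linalg.lstsq(A,q[:,2],rcond=None)[0]
        for _ in range(5):
            e=q[:,2]-A@k; m=abs(e)<4; k=np.linalg.lstsq(A[m],q[m,2],rcond=None)[0]
    return c.round(1),k.round(4)
if __name__=='__main__':
    for f in sys.argv[1:]: print(f,*tilt(f))
E
python3 tilt.py top0 t5 t6 t7 t8
```

```text
top0 [533.3 273.6] [2.900000e-03 5.900000e-02 1.431032e+02]
t5 [533.3 273.8] [4.00000e-03 5.72000e-02 1.43069e+02]
t6 [533.5 273.9] [2.500000e-03 5.890000e-02 1.431301e+02]
t7 [534.2 285.5] [-1.70000e-03 -3.14000e-02  1.47179e+02]
t8 [534.1 292.3] [-2.50000e-03 -8.65000e-02  1.49572e+02]
```

Call:
move_arm:
  plan:
    - [[-1,-4,0,1.5,1],[-2,-8,0,3,1],[-2,-12,-0.5,4.5,1],[-2,-16,-1,6,1],[-2,-20,-1.5,7.5,1],[-2,-25,-2,9,1],[-2,-30,-2,10,1],[-2,-32,-2,10,1]]

```text
t: 10.8
tcp_pos: [447.4, 6.0, 20.4]
orientation: [1.401, 1.057, -1.387]
force: [4.0, -13.7, 21.0]
width: 11.6
```

```bash
python3 look.py 9; python3 tilt.py t9; python3 - <<'E'
from h import *
im,d2=load('s9'); cv2.imwrite('pics/zs9.png',cv2.resize(im[200:320,220:370],(750,600),interpolation=cv2.INTER_CUBIC)[:600,:,::-1])
im,d2=load('t9'); cv2.imwrite('pics/zt9.png',cv2.resize(im[210:330,260:460],(800,480),interpolation=cv2.INTER_CUBIC)[:600,:,::-1])
E
```

```text
[447.4   6.   20.5] 11.7 [  2.6 -14.4  20.1] [-1.92 -0.59  0.68] 10.9
drum plane grad [ 0.0055 -0.0501] z@ 150.0
t9 [536.5 290. ] [-1.500000e-03 -7.300000e-02  1.490869e+02]
```

View pics/zs9.png

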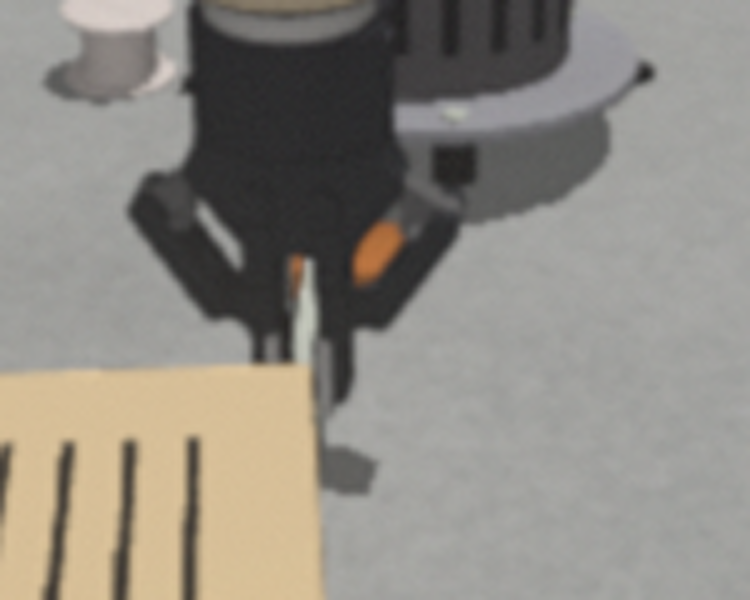

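View pics/zt9.png

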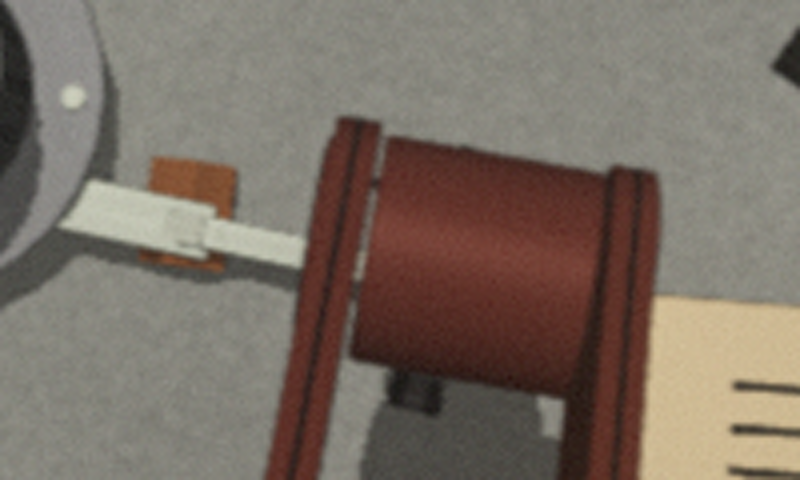

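Call:
move_arm:
  plan:
    - [[0,-2,0,1,1],[0,-4,0,2,1],[0,-6,0,2.5,1],[0,-7,0,2.5,1],[-1,-7,0,2.5,1],[-2,-7,0,2.5,1],[-3,-7,0,2.5,1],[-3,-7,0,2.5,1]]

```text
t: 11.9
tcp_pos: [439.7, 7.7, 22.8]
orientation: [1.432, 1.033, -1.42]
force: [2.3, -15.7, 17.9]
width: 12.0
```

```bash
python3 look.py 10; python3 tilt.py t10; python3 - <<'E'
from h import *
im,d2=load('t10'); cv2.imwrite('pics/zt10.png',cv2.resize(im[210:330,260:460],(800,480),interpolation=cv2.INTER_CUBIC)[:600,:,::-1])
E
```

```text
[439.7   7.7  22.8] 11.4 [  1.8 -15.9  18.3] [-2.41 -0.4   0.38] 12.0
drum plane grad [ 0.0027 -0.0432] z@ 149.4
t10 [536.6 288.7] [-1.500000e-03 -6.100000e-02  1.485338e+02]
```

View pics/zt10.png

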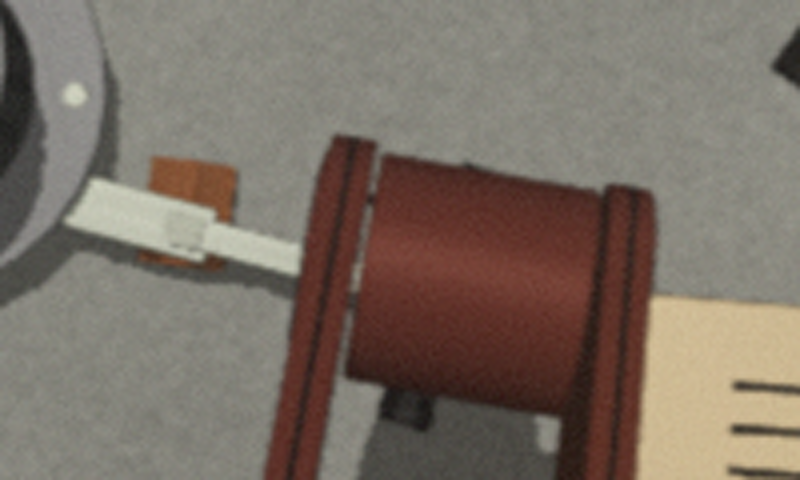

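Call:
move_arm:
  plan:
    - [[-0.5,0,0.5,0,1],[-1,0,1,0,1],[-1.5,0,1.5,0,1],[-2,0,1.5,0,1],[-2.5,0,1.5,0,1],[-3,0,1.5,0,1],[-3.5,0,1.5,0,1],[-3.5,0,1.5,0,1]]

```text
t: 13.0
tcp_pos: [439.1, 7.5, 24.0]
orientation: [1.435, 1.034, -1.418]
force: [15.7, -10.9, -10.1]
width: 12.0
```

```bash
python3 look.py 11; python3 tilt.py t11
```

```text
[439.1   7.5  23.9] 11.6 [ 15.2 -10.5  -9.7] [-1.53 -2.58  0.42] 13.1
drum plane grad [ 0.0048 -0.0399] z@ 149.1
t11 [537.1 287.4] [-1.400000e-03 -5.180000e-02  1.484046e+02]
```

Call:
move_arm:
  plan:
    - [[0.6,0.7,0.7,0,1],[1,1.5,1.2,0,1],[1,1.5,1.2,0,1],[1,1.5,1.2,0,0.8],[1,1.5,1.2,0,0.65],[1,1.5,1.2,0,0.55],[1,1.5,1.2,0,0.55],[1,1.5,1.2,0,0.55]]

```text
t: 14.1
tcp_pos: [432.4, 9.2, 20.0]
orientation: [1.43, 1.049, -1.431]
force: [0.1, 0.4, 0.2]
width: 38.4
```

```bash
python3 look.py 12; python3 tilt.py t12; python3 - <<'E'
from h import *
im,d2=load('t12'); cv2.imwrite('pics/zt12.png',cv2.resize(im[210:330,260:460],(800,480),interpolation=cv2.INTER_CUBIC)[:600,:,::-1])
E
```

```text
[432.6   9.1  20.1] 38.3 [ 0.3  0.5 -0.1] [-0.01 -0.01  0.05] 14.2
drum plane grad [ 0.0052 -0.0398] z@ 149.1
t12 [536.8 287.4] [-9.000000e-04 -5.420000e-02  1.483555e+02]
```

View pics/zt12.png

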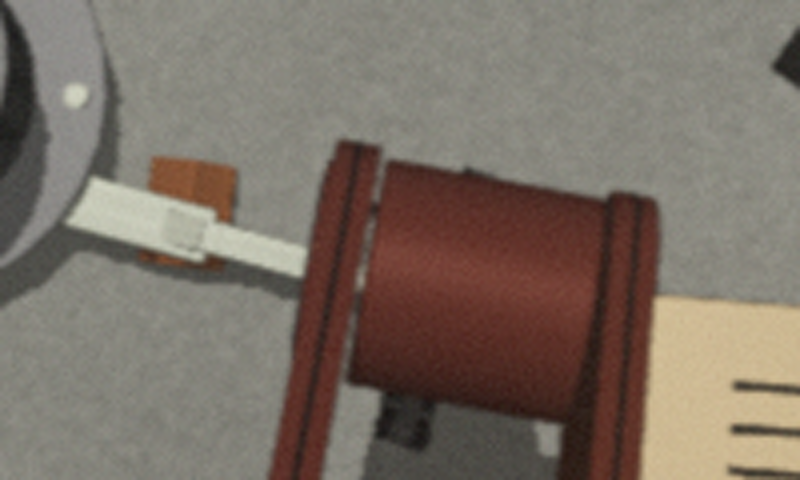

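```bash
python3 - <<'E'
from h import *
for p,j in(([543.3,-233.4,100],-36),([543.3,-233.4,1.5],-36)): print(goto(p,j))
print(readout.sense()['joints'].round(2))
def ray(n,u,v,z):
    K,R,t=cam(n); r=R.T@np.linalg.inv(K)@np.array([u,v,1.]); c=-R.T@t; return c+r*(z-c[2])/r[2]
print('bolt',ray('top',278.75,233.75,46))
E
```

```text
(array([-79.9, 178.6, 198. ]), np.float64(18.5), 'curjaw', np.float64(-17.5))
(array([ 18.6, 178.6, 197.9]), np.float64(18.5), 'curjaw', np.float64(-17.5))
[-0.16  0.04  2.17 -0.    0.93  0.14]
bolt [535.33223807 193.00208588  46.        ]
```

Call:
move_arm:
  plan:
    - [[0,6,0,0,0.4],[0,6,0,0,0.2],[-45,6,0,0,0],[-100,12,10,3,0],[-130,45,50,8,0],[-130,85,90,14,0],[-110,130,140,18.5,0],[-80,178,198,18.5,0]]

```text
t: 15.2
tcp_pos: [535.1, -213.0, 110.3]
orientation: [1.657, 0.84, -1.654]
force: [0.7, 0.4, -0.3]
width: 85.4
```

```bash
python3 - <<'E'
from h import *
im,d=snap('top','t13'); W=world('top',d)
g=cv2.cvtColor(im,cv2.COLOR_RGB2GRAY)
cv2.imwrite('pics/t13c.png',cv2.resize(im[170:370,260:560],(800,533),interpolation=cv2.INTER_CUBIC)[:,:,::-1])
print(goto([543.3,-233.4,1.5],-36)); s=readout.sense();print(s['tcp_pos'],s['t'])
E
python3 tilt.py t13
```

```text
(array([103.5,  16. ,   6.7]), np.float64(-0.2), 'curjaw', np.float64(-36.2))
[ 534.54619604 -218.30286731  104.96560957] 15.25
t13 [537.  287.6] [-1.30000e-03 -5.43000e-02  1.48323e+02]
```

View pics/t13c.png

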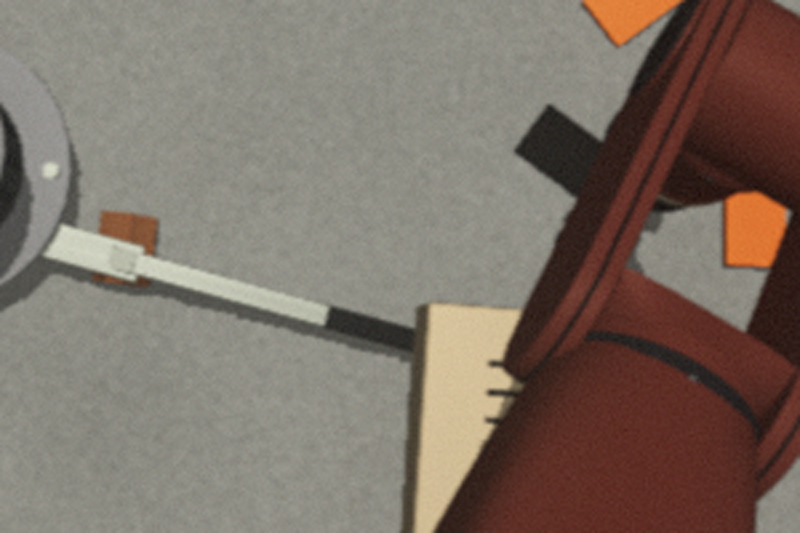

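Call:
move_arm:
  plan:
    - [[30,0,0,0,0],[65,0,0,0,0],[88,0,0,0,0],[95,0,0,0,0],[95,0,0,0,0],[95,0,0,0,0],[95,0,0,0,0],[95,0,0,0,0]]

```text
t: 16.25
tcp_pos: [534.1, -210.9, 15.6]
orientation: [1.656, 0.842, -1.654]
force: [-0.3, -0.5, -0.6]
width: 85.0
```

```bash
python3 - <<'E'
from h import *
print(goto([543.3,-233.4,1],-36)); s=readout.sense();print(s['tcp_pos'],s['t'])
im,d=load('t13'); W=world('top',d)
g=(im.max(-1)<75)|(im.min(-1)>125); P=W
for y in range(-90,190,14):
    ok=(d>0)&g&(P[...,1]>=y)&(P[...,1]<y+14)&(P[...,0]>410)&(P[...,0]<500)&(P[...,2]>8)&(P[...,2]<60)
    a=P[ok]
    if len(a): print(y,len(a),np.percentile(a[:,0],[5,50,95]).round(1),np.median(a[:,2]).round(1))
E
```

```text
(array([14.6, 20.6, 12.8]), np.float64(-0.0), 'curjaw', np.float64(-36.0))
[ 534.0892168  -210.93098062   15.57460216] 16.25
-90 45 [410.1 418.  424.1] 30.4
-76 56 [411.8 419.6 425.9] 30.1
-62 59 [415.1 423.2 429.4] 31.9
-48 59 [417.2 425.2 433.3] 31.4
-34 55 [420.8 428.7 436.6] 32.5
-20 50 [426.2 433.2 440.4] 33.0
-6 56 [429.9 436.8 443.9] 33.5
8 57 [433.3 439.6 447.5] 34.7
22 58 [437.  444.1 451.5] 35.8
36 56 [440.7 446.9 454.5] 36.5
50 56 [443.7 450.4 458.3] 37.3
64 60 [446.1 454.  462.1] 38.6
78 57 [450.8 457.7 465.4] 38.6
92 54 [454.3 461.  468. ] 40.1
106 55 [458.  464.7 471.6] 41.6
120 75 [458.6 468.5 480.8] 38.2
134 98 [458.4 471.3 484.5] 35.1
148 97 [462.1 474.2 488.1] 35.3
162 101 [465.6 477.9 491.8] 36.1
176 92 [469.1 481.  493.6] 36.7
```

Call:
move_arm:
  plan:
    - [[4,20.6,12.8,0,0],[10,20.6,12.8,0,0],[13.5,20.6,12.8,0,0],[13.5,20.6,12.8,0,0.3],[13.5,20.6,12.8,0,0.6],[13.5,20.6,12.8,0,0.6],[13.5,20.6,12.8,0,0.6],[13.5,20.6,12.8,0,0.6]]
  newtons: 40

```text
t: 17.25
tcp_pos: [543.2, -233.2, 1.9]
orientation: [1.656, 0.842, -1.655]
force: [0.4, 1.1, 4.3]
width: 43.9
```

```bash
python3 - <<'E'
from h import *
s=readout.sense();print(s['tcp_pos'],s['t'],s['width'],s['force'])
im,d=snap('side','s14'); cv2.imwrite('pics/s14c.png',cv2.resize(im[280:430,280:480],(800,600),interpolation=cv2.INTER_CUBIC)[:,:,::-1])
E
```

```text
[ 543.20132829 -233.21742533    1.87211119] 17.25 43.91559940159402 [0.42525798 1.09077328 4.26585135]
```

View pics/s14c.png

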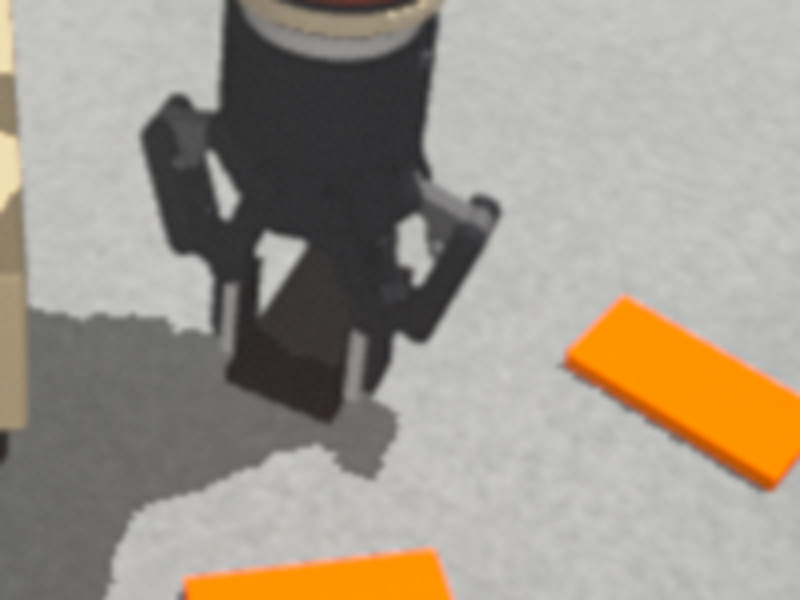

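```bash
python3 - <<'E'
from h import *
for p in([543.2,-233.2,60],[582,89,60],[582,89,25],[582,89,4.5]): print(goto(p,25))
E
```

```text
(array([-58.2,   0.1,  -0. ]), np.float64(-61.0), 'curjaw', np.float64(-36.0))
(array([ -58.2, -158. , -283.5]), np.float64(-61.0), 'curjaw', np.float64(-36.0))
(array([ -23.2, -158.1, -283.4]), np.float64(-61.0), 'curjaw', np.float64(-36.0))
(array([  -2.7, -158.1, -283.4]), np.float64(-61.0), 'curjaw', np.float64(-36.0))
```

Call:
move_arm:
  plan:
    - [[-30,0,0,0,1],[-48,-18,-33,-9,1],[-48,-42,-75,-18,1],[-48,-68,-121,-27,1],[-48,-94,-168,-36,1],[-48,-120,-215,-45,1],[-48,-145,-259,-54,1],[-48,-158,-283,-61,1]]

```text
t: 18.3
tcp_pos: [580.8, 91.1, 48.7]
orientation: [0.877, 1.387, -0.878]
force: [0.3, -0.7, 0.0]
width: 43.8
```

```bash
python3 look.py 15; python3 - <<'E'
from h import *
print(goto([582,89,6],25))
im,d=load('s15'); cv2.imwrite('pics/zs15.png',cv2.resize(im[180:330,250:450],(800,600),interpolation=cv2.INTER_CUBIC)[:,:,::-1])
im,d=load('t15'); cv2.imwrite('pics/zt15.png',cv2.resize(im[160:280,250:410],(800,600),interpolation=cv2.INTER_CUBIC)[:,:,::-1])
E
python3 tilt.py t15
```

```text
[581.   91.3  48.8] 44.4 [ 0.1 -0.6 -0.5] [-0.04  0.    0.  ] 18.4
drum plane grad [ 0.0059 -0.0393] z@ 149.1
(array([42.8, -0. ,  2.6]), np.float64(0.3), 'curjaw', np.float64(25.3))
t15 [537.1 287.5] [-1.300000e-03 -5.310000e-02  1.483895e+02]
```

View pics/zs15.png

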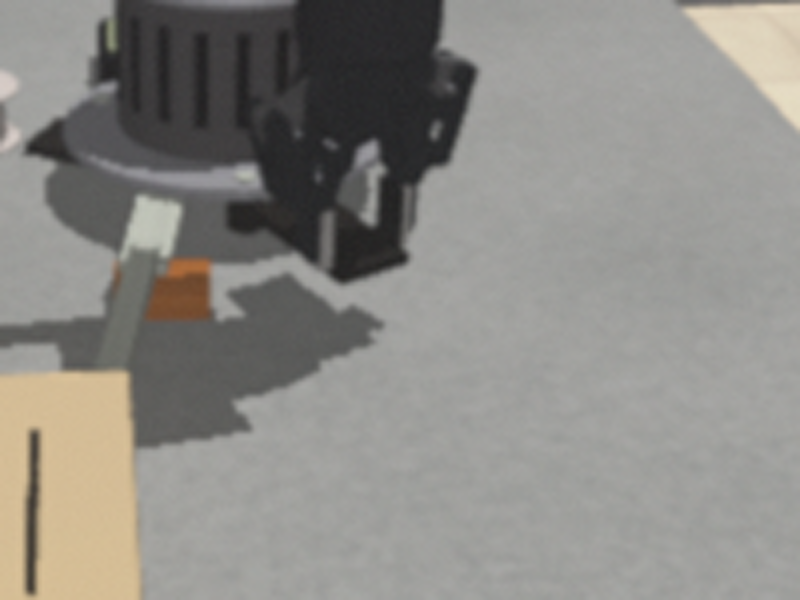

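View pics/zt15.png

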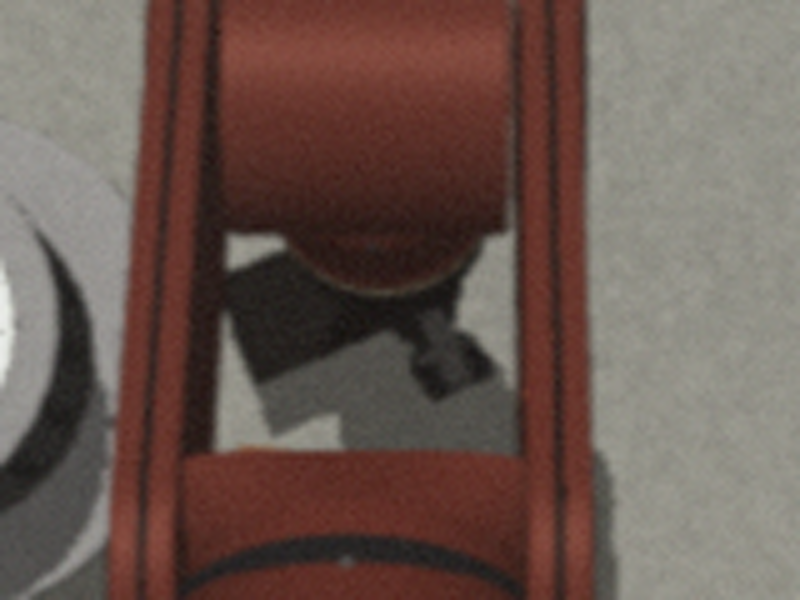

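```bash
python3 - <<'E'
from h import *
for u,v in[(283,180),(283,200),(283,220),(280,240),(278,260),(277,275)]: print(u,v,seek('t15','top',u,v,1))
for x,y,n in [(250,330,0)]: pass
im,d=load('s15')
for u,v in [(336,247),(345,246),(350,243),(318,232),(325,238)]: print(u,v,seek('s15','side',u,v,1),im[v,u])
E
```

```text
283 180 [562.4 145.1 445.6]
283 200 [532.4 142.5 461.7]
283 220 [503.8 139.7 476.7]
280 240 [476.6 141.2 492.1]
278 260 [450.6 141.3 504.7]
277 275 [432.1 141.4 506.2]
336 247 [572.2  65.6  53.6] [38 36 37]
345 246 [594.   74.4  50.1] [40 40 39]
350 243 [606.3  81.2  52.7] [53 52 50]
318 232 [544.8 137.   53.9] [49 45 44]
325 238 [549.6  76.   72. ] [41 40 41]
```

```bash
python3 - <<'E'
from h import *
def ray(n,u,v,z):
    K,R,t=cam(n); r=R.T@np.linalg.inv(K)@np.array([u,v,1.]); c=-R.T@t; return c+r*(z-c[2])/r[2]
a=ray('top',295,214.3,55);b=ray('top',302.4,237,55);print(a,b,'mid',(a+b)/2,np.linalg.norm(a-b))
s=readout.sense();m=(a+b)/2-s['tcp_pos'];ax=np.array([np.cos(np.radians(115.3)),np.sin(np.radians(115.3))]);print('lead along',m[:2]@ax,'lat',m[:2]@[ax[1],-ax[0]])
for p in([582,89,6],[556.5,143.4,5],[556.5,143.4,2]): print(goto(p,25))
E
```

```text
[574.37774748 160.88010225  55.        ] [529.00799093 144.51814105  55.        ] mid [551.6928692  152.69912165  55.        ] 48.22995525310949
lead along 67.98814351505628 lat -0.2356550991973546
(array([42.8, -0. ,  2.6]), np.float64(0.3), 'curjaw', np.float64(25.3))
(array([ 43.8,   0.1, -57.5]), np.float64(0.3), 'curjaw', np.float64(25.3))
(array([ 46.8,   0.1, -57.5]), np.float64(0.3), 'curjaw', np.float64(25.3))
```

Call:
move_arm:
  plan:
    - [[25,0,2,0,1],[42,0,0,0,1],[43,0,-10,0,1],[43,0,-22,0,1],[43,0,-34,0,1],[43,0,-46,0,1],[43,0,-57.5,0,1],[43,0,-57.5,0,1]]

```text
t: 19.4
tcp_pos: [556.7, 141.7, 6.4]
orientation: [0.881, 1.385, -0.881]
force: [0.8, -0.2, -0.8]
width: 44.5
```

```bash
python3 look.py 16; python3 tilt.py t16; python3 - <<'E'
from h import *
im,d=load('s16'); cv2.imwrite('pics/zs16.png',cv2.resize(im[180:280,250:400],(800,533),interpolation=cv2.INTER_CUBIC)[:,:,::-1])
E
```

```text
[557.2 140.9   6.4] 44.6 [-0.7 -0.2 -0.1] [ 0.03 -0.   -0.01] 19.5
drum plane grad [ 0.0003 -0.052 ] z@ 149.2
t16 [536.8 288. ] [-2.000000e-03 -5.700000e-02  1.484052e+02]
```

View pics/zs16.png

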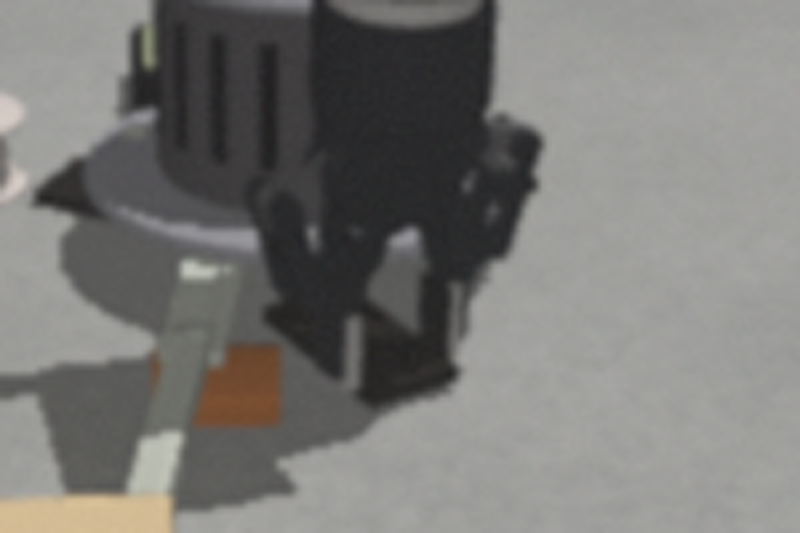

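Call:
move_arm:
  plan:
    - [[0,0,-3,0,1],[2,0,-5,0,1],[4.5,0,-5,0,1],[4.5,0,-5,0,1],[4.5,0,-5,0,0.35],[4.5,0,-5,0,0.3],[4.5,0,-5,0,0.3],[-10,0,-5,0,0.3]]

```text
t: 20.5
tcp_pos: [553.7, 145.1, 15.5]
orientation: [0.881, 1.387, -0.884]
force: [0.3, -0.1, 1.1]
width: 60.2
```

```bash
python3 - <<'E'
from h import *
s=readout.sense();print(s['tcp_pos'],s['t'],s['width'],s['force'],s['joints'].round(2))
# bar grip: bar line x at y=8 ->439.6 ; dir
u=np.array([477.9-425.2,162-(-48)]);u/=np.linalg.norm(u);print(u,np.degrees(np.arctan2(u[1],u[0])))
for p in([556,143,110],[440.5,8,110],[440.5,8,16]): print(goto(p,np.degrees(np.arctan2(u[1],u[0]))-90))
E
```

```text
[553.7156691  145.07056336  15.52489644] 20.5 60.151453762170775 [ 0.2519747  -0.11819462  1.14234394] [ 0.12  0.35  1.81 -0.    0.98 -0.32]
[0.24340493 0.96992476] 75.91241049046937
(array([-94.5,   0.9,   2.8]), np.float64(39.1), 'curjaw', np.float64(25.0))
(array([ -94.1, -160.8,   76.4]), np.float64(39.1), 'curjaw', np.float64(25.0))
(array([-1.000e-01, -1.605e+02,  7.650e+01]), np.float64(39.1), 'curjaw', np.float64(25.0))
```

Call:
move_arm:
  plan:
    - [[-45,0,0,0,0.2],[-95,0,0,0,0],[-95,-35,15,9,0],[-95,-75,35,18,0],[-95,-115,55,27,0],[-95,-150,71,36,0],[-95,-161,76,39,0],[-95,-161,76,39,0]]

```text
t: 21.5
tcp_pos: [441.7, 8.2, 112.2]
orientation: [1.388, 1.082, -1.386]
force: [0.1, -0.2, 0.2]
width: 85.1
```

```bash
python3 look.py 17; python3 tilt.py t17; python3 - <<'E'
from h import *
im,d=load('s17'); a=cv2.resize(im[180:280,250:400],(600,400),interpolation=cv2.INTER_CUBIC)
im,d=load('t17'); b=cv2.resize(im[170:310,260:470],(600,400),interpolation=cv2.INTER_CUBIC); cv2.imwrite('pics/z17.png',np.vstack([a,b])[:,:,::-1][:800])
cv2.imwrite('pics/z17.png',cv2.resize(np.vstack([a,b]),(450,600))[:,:,::-1])
P=world('top',d)
g=(im.max(-1)<75)|(im.min(-1)>125)
for y in range(-90,190,14):
    ok=(d>0)&g&(P[...,1]>=y)&(P[...,1]<y+14)&(P[...,0]>410)&(P[...,0]<500)&(P[...,2]>8)&(P[...,2]<60)
    q=P[ok]
    if len(q)>20: print(y,len(q),np.percentile(q[:,0],[5,50,95]).round(1),np.median(q[:,2]).round(1))
print(goto([440.5,8,12],-14.1))
E
```

```text
[442.2   8.9 112. ] 85.3 [0.4 0.2 0.2] [0.02 0.04 0.03] 21.6
drum plane grad [ 0.0058 -0.0392] z@ 149.0
t17 [536.8 287.5] [-2.000000e-04 -5.330000e-02  1.483506e+02]
78 50 [451.4 458.4 465.5] 39.2
92 56 [454.5 461.2 467.8] 39.5
106 56 [456.7 464.7 470.8] 41.1
120 78 [455.3 468.4 480.8] 38.4
134 97 [458.5 470.4 484.1] 35.8
148 97 [462.2 475.8 487.9] 35.3
162 99 [465.6 479.2 491.8] 35.7
176 90 [469.2 481.2 493.7] 37.3
(array([100. ,  -1.6,   1.3]), np.float64(0.2), 'curjaw', np.float64(-13.9))
```

View pics/z17.png

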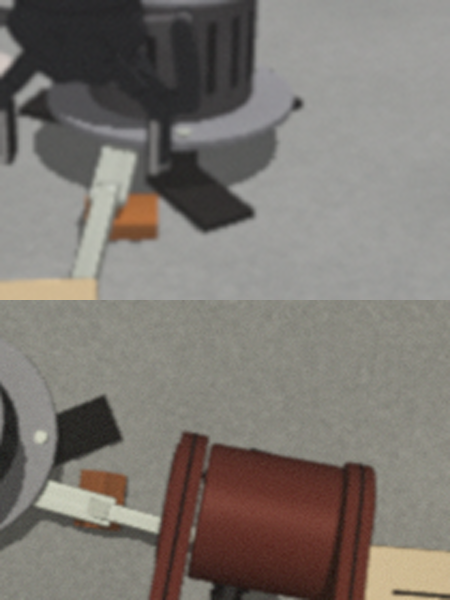

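```bash
python3 - <<'E'
from h import *
im,d=load('t17'); P=world('top',d)
m=(im.max(-1)<60)&(P[...,2]<14)&(P[...,0]>500)&(P[...,0]<620)&(P[...,1]>80)&(P[...,1]<175)&(d>0)
q=P[m]; r=cv2.minAreaRect(q[:,:2].astype('float32')); print(r,cv2.boxPoints(r).round(1).tolist(),np.median(q[:,2]))
b=cv2.boxPoints(r); 
# trailing edge = two lowest y
i=np.argsort(b[:,1])[:2]; te=b[i].mean(0)
e=b[i[1]]-b[i[0]]; e/=np.linalg.norm(e); ax=np.array([-e[1],e[0]]); ax*=np.sign(ax[1]); c=te+45*ax
f=np.array([534.5,190.5]); lat=np.array([ax[1],-ax[0]]); print('axis',np.degrees(np.arctan2(ax[1],ax[0])),'c',c,'foot in pad',(f-c)@ax,(f-c)@lat)
cv2.imwrite('pics/z17b.png',cv2.resize(im[200:260,265:345],(800,600),interpolation=cv2.INTER_CUBIC)[:,:,::-1])
E
```

```text
((549.4900512695312, 154.84963989257812), (45.332332611083984, 57.483699798583984), 22.335960388183594) [[517.5999755859375, 172.8000030517578], [539.4000244140625, 119.69999694824219], [581.4000244140625, 136.89999389648438], [559.5, 190.0]] 8.719868526917374
axis 112.335945 c [543.3114  169.88797] foot in pad 22.414193961867568 -0.3169703707444569
```

View pics/z17b.png

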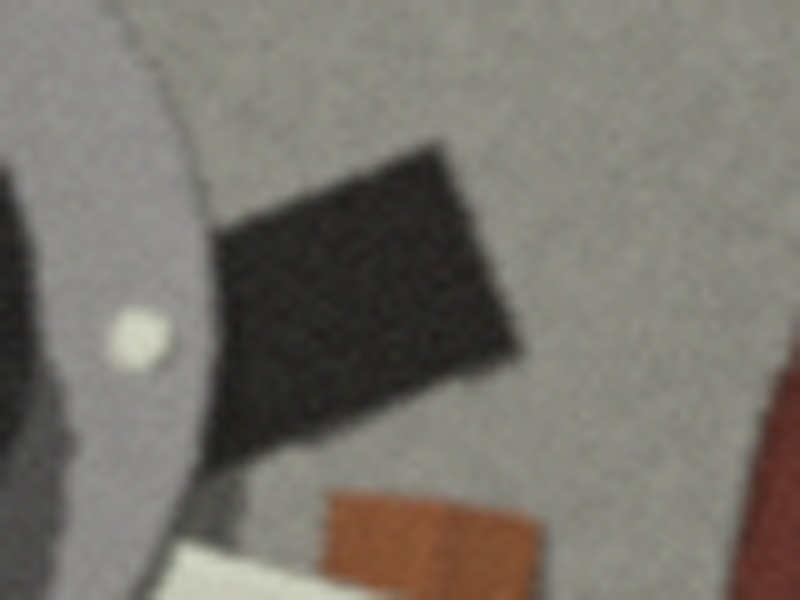

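Call:
move_arm:
  plan:
    - [[40,-1.6,1,0,0.2],[80,-1.6,1,0,0.4],[98,-1.6,1,0,0.5],[98,-1.6,1,0,0.6],[98,-1.6,1,0,1],[98,-1.6,1,0,1],[98,-1.6,1,0,1],[98,-1.6,1,0,1]]
  newtons: 60

```text
t: 22.6
tcp_pos: [439.9, 8.3, 14.2]
orientation: [1.388, 1.083, -1.386]
force: [-3.6, 4.4, 6.1]
width: 14.5
```

```bash
python3 look.py 18; python3 tilt.py t18
```

```text
[439.9   8.2  14.2] 14.7 [-1.7  4.5  5.8] [0.72 0.58 0.16] 22.7
drum plane grad [ 0.0048 -0.0403] z@ 149.1
t18 [536.7 287.9] [ 8.000000e-04 -5.440000e-02  1.483108e+02]
```

Call:
move_arm:
  plan:
    - [[1.5,0,0,0,1],[3,0,0,0,1],[4,0,0,0,1],[4,6,-0.5,-2,1],[4,12,-1.5,-4.5,1],[4,19,-2.5,-7,1],[4,26,-3.5,-9.5,1],[4,32,-4,-12,1]]

```text
t: 23.7
tcp_pos: [472.2, 3.9, 11.9]
orientation: [1.235, 1.193, -1.234]
force: [-10.3, 1.8, 24.5]
width: 14.9
```

```bash
python3 look.py 19; python3 tilt.py t19; python3 - <<'E'
from h import *
im,d=load('s19'); a=cv2.resize(im[200:320,220:370],(500,400),interpolation=cv2.INTER_CUBIC)
im,d=load('t19'); b=cv2.resize(im[210:330,260:410],(500,400),interpolation=cv2.INTER_CUBIC); cv2.imwrite('pics/z19.png',cv2.resize(np.hstack([a,b]),(800,320))[:,:,::-1])
E
```

```text
[473.9   3.7  12.4] 14.7 [-6.2  2.3 21.7] [0.84 1.13 0.17] 23.8
drum plane grad [-0.0001 -0.0435] z@ 149.6
t19 [534.2 289.4] [-3.50000e-03 -6.63000e-02  1.48733e+02]
```

View pics/z19.png

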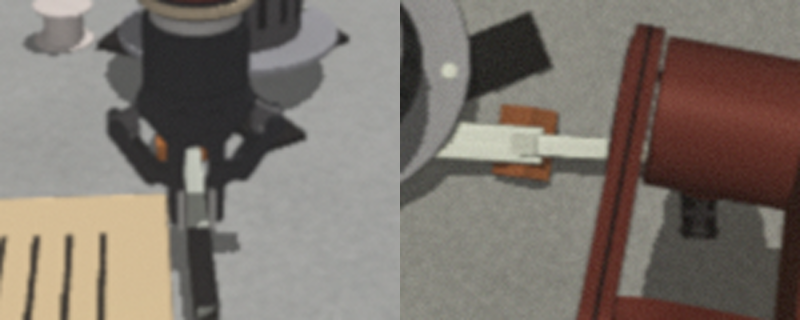

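Call:
move_arm:
  plan:
    - [[-2,0,0,0,1],[-4,0,0,0,1],[-6,0,0,0,1],[-8,0,0,0,1],[-10,0,0,0,1],[-12,0,0,0,1],[-14,0,0,0,1],[-16,0,0,0,1]]
  newtons: 40

```text
t: 24.8
tcp_pos: [472.9, 4.1, 26.1]
orientation: [1.237, 1.19, -1.233]
force: [2.3, 5.6, -2.5]
width: 15.0
```

Call:
move_arm:
  plan:
    - [[-2,0,0,0,1],[-4,0,0,0,1],[-6,0,0,0,1],[-8,0,0,0,1],[-10,0,0,0,1],[-12,0,0,0,1],[-12,0,0,0,1],[-12,0,0,0,1]]

```text
t: 25.8
tcp_pos: [471.2, 3.9, 37.2]
orientation: [1.235, 1.193, -1.235]
force: [-0.9, 0.2, -9.0]
width: 14.5
```

```bash
python3 look.py 20; python3 tilt.py t20; cat > barline.py <<'E'
from h import *
import sys
im,d=load(sys.argv[1]); P=world('top',d)
g=(im.min(-1)>125)
for y in range(-90,200,10):
    ok=(d>0)&g&(P[...,1]>=y)&(P[...,1]<y+10)&(P[...,0]>420)&(P[...,0]<510)&(P[...,2]>8)&(P[...,2]<100)
    q=P[ok]
    if len(q)>20: print(y,len(q),np.percentile(q[:,0],[5,50,95]).round(1),np.median(q[:,2]).round(1))
cv2.imwrite('pics/z'+sys.argv[1]+'.png',cv2.resize(im[210:330,260:410],(750,600),interpolation=cv2.INTER_CUBIC)[:,:,::-1])
E
python3 barline.py t20
```

```text
[471.2   4.   37.2] 14.2 [-1.1 -0.9 -8.6] [-0.49  0.24  0.15] 25.9
drum plane grad [0.0023 0.0041] z@ 146.1
t20 [533.5 280.8] [1.500000e-03 2.000000e-04 1.457268e+02]
80 39 [467. 473. 481.] 49.7
90 40 [466.8 473.7 480.8] 48.8
100 38 [466.6 474.4 480.4] 48.1
110 35 [468.4 474.4 480.4] 46.8
120 50 [463.5 475.1 486.9] 43.8
130 65 [462.5 474.1 486.3] 39.2
140 69 [462.9 476.1 488.3] 36.4
150 65 [464.  476.1 487.9] 35.9
160 65 [463.8 475.8 488.1] 34.6
170 67 [463.6 475.7 488. ] 33.5
180 88 [465.3 481.6 507.5] 34.3
190 89 [467.  488.9 508.3] 39.4
```

View pics/zt20.png

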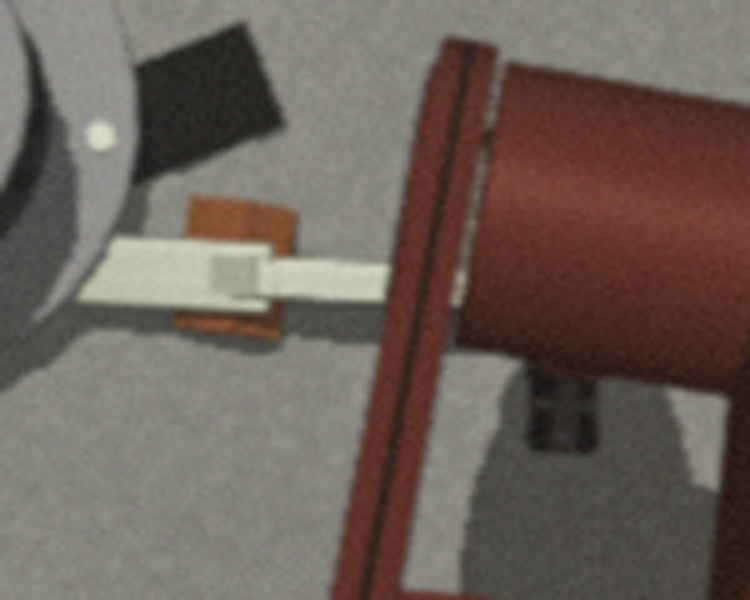

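Call:
move_arm:
  plan:
    - [[-2.5,0,0,0,1],[-5,0,0,0,1],[-7,0,0,0,1],[-7,0,0,0,1],[-7,0,0,0,1],[-9,0,0,0,1],[-11,0,0,0,1],[-11,0,0,0,1]]
  newtons: 60

```text
t: 26.9
tcp_pos: [471.5, 3.9, 48.5]
orientation: [1.235, 1.192, -1.235]
force: [0.6, -0.1, -7.1]
width: 14.2
```

```bash
python3 look.py 21; python3 tilt.py t21; python3 barline.py t21
```

```text
[471.4   3.9  48.4] 14.8 [ 0.8 -0.8 -6.1] [-0.45 -0.02  0.  ] 27.0
drum plane grad [0.0009 0.0035] z@ 146.0
t21 [533.8 280.8] [ 1.100000e-03 -2.300000e-03  1.457085e+02]
70 24 [466.6 473.9 480.2] 56.7
80 40 [466.6 473.4 480.6] 56.1
90 37 [468.3 474.5 480.5] 54.9
100 37 [468.1 474.4 482. ] 53.1
110 37 [468.  474.1 481.9] 51.6
120 52 [463.3 475.9 486.3] 46.7
130 62 [462.5 476.1 488.4] 41.1
140 64 [463.9 475.9 488.3] 39.3
150 65 [463.9 475.9 488. ] 37.0
160 70 [463.7 476.8 489.8] 36.2
170 68 [465.3 477.4 489.7] 34.3
180 84 [465.8 481.6 508.7] 34.4
190 83 [467.  488.9 507.1] 40.3
```

Call:
move_arm:
  plan:
    - [[1.5,0,3,0,1],[1,0,9,0,1],[0,0,16,0,1],[-1,0,23,0,1],[-2.5,0,31,0,1],[-4,0,40,0,1],[-8,0,50,0,1],[-25,0,56,0,1]]

```text
t: 28.0
tcp_pos: [468.3, -52.5, 73.1]
orientation: [1.235, 1.194, -1.237]
force: [0.1, 0.5, -6.1]
width: 14.7
```

```bash
python3 look.py 22; python3 tilt.py t22; python3 - <<'E'
from h import *
for p in([472,-56,120],[628,-65,120],[628,-65,45]): print(goto(p,0))
E
```

```text
[471.5 -53.3  76. ] 15.0 [ 1.5 -0.3 -6.6] [-0.36 -0.07 -0.06] 28.1
drum plane grad [-0.0016  0.0038] z@ 146.1
t22 [533.2 280.7] [-7.000000e-04 -5.000000e-04  1.457561e+02]
(array([-44. ,   0.8,   2.8]), np.float64(-2.1), 'curjaw', np.float64(-2.1))
(array([-43.2, 157. ,   6.1]), np.float64(-2.1), 'curjaw', np.float64(-2.1))
(array([ 31.8, 156.7,   6. ]), np.float64(-2.1), 'curjaw', np.float64(-2.1))
```

View pics/l22.png

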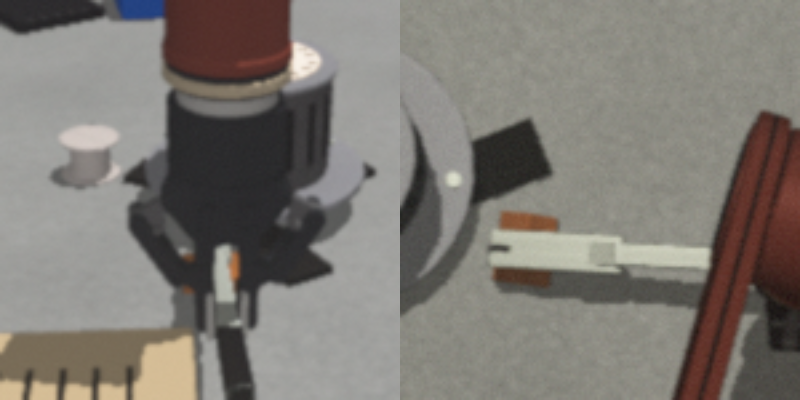

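Call:
move_arm:
  plan:
    - [[-20,0,10,0,1],[-30,10,15,0,1],[-30,40,15,-1,1],[-30,75,15,-2,1],[-30,115,15,-2,1],[-30,145,15,-2,1],[-15,157,15,-2,1],[10,157,15,-2,1]]

```text
t: 29.1
tcp_pos: [628.8, -72.7, 63.9]
orientation: [1.211, 1.206, -1.207]
force: [-0.8, 0.7, -6.7]
width: 14.5
```

Call:
move_arm:
  plan:
    - [[12,0,0,0,1],[20,0,0,0,1],[28,0,0,0,1],[36,0,0,0,1],[44,0,0,0,1],[48,0,0,0,1],[48,0,0,0,1],[48,0,0,0,1]]
  newtons: 20

```text
t: 30.1
tcp_pos: [626.2, -72.8, 15.9]
orientation: [1.21, 1.208, -1.209]
force: [-0.2, -2.6, -1.5]
width: 14.8
```

```bash
python3 look.py 23; python3 tilt.py t23; python3 - <<'E'
from h import *
im,d=load('s23'); cv2.imwrite('pics/zs23.png',cv2.resize(im[180:330,250:450],(800,600),interpolation=cv2.INTER_CUBIC)[:,:,::-1])
E
```

```text
[626.2 -72.7  15.8] 14.4 [ 0.8 -2.1 -1.9] [ 0.07  0.02 -0.02] 30.2
drum plane grad [0.0011 0.0037] z@ 146.0
t23 [533.7 280.7] [1.100000e-03 5.000000e-04 1.456588e+02]
```

View pics/zs23.png

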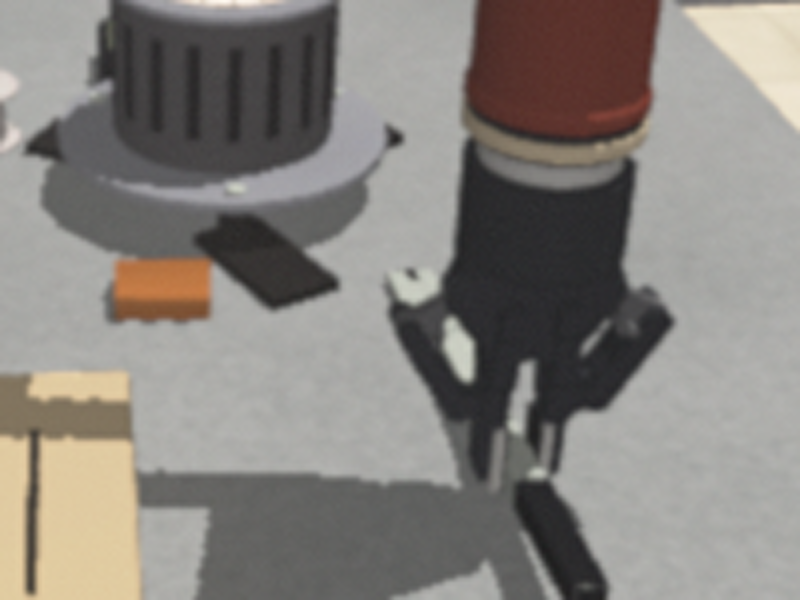

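Call:
move_arm:
  plan:
    - [[5,0,0,0,1],[10,0,0,0,1],[13,0,0,0,1],[13,0,0,0,1],[13,0,0,0,0.7],[13,0,0,0,0.3],[13,0,0,0,0],[-5,0,0,0,0]]

```text
t: 31.2
tcp_pos: [624.3, -72.1, 19.4]
orientation: [1.208, 1.212, -1.212]
force: [-0.1, -0.0, 0.7]
width: 78.4
```

Call:
move_arm:
  plan:
    - [[-40,0,0,0,0],[-90,0,0,0,0],[-150,0,0,0,0],[-190,0,60,0,0],[-190,0,110,0,0],[-190,0,150,0,0],[-190,0,150,0,0],[-190,0,150,0,0]]

```text
t: 32.2
tcp_pos: [625.7, -222.2, 211.1]
orientation: [1.21, 1.209, -1.209]
force: [-0.1, 0.6, 0.3]
width: 85.2
```

```bash
python3 look.py 24; python3 tilt.py t24; python3 - <<'E'
from h import *
im,d=load('s24'); im2,d2=load('t24'); cv2.imwrite('pics/z24.png',np.vstack([im[150:350,200:600],im2[150:350,120:520]])[:,:,::-1])
P=world('top',d2); 
m=(im2.max(-1)<60)&(P[...,2]<14)&(P[...,0]>500)&(P[...,0]<595)&(P[...,1]>80)&(P[...,1]<178)&(d2>0)
q=P[m]; r=cv2.minAreaRect(q[:,:2].astype('float32')); b=cv2.boxPoints(r); i=np.argsort(b[:,1])[:2]; te=b[i].mean(0); e=b[i[1]]-b[i[0]]; e/=np.linalg.norm(e); ax=np.array([-e[1],e[0]]); ax*=np.sign(ax[1]); c=te+45*ax; lat=np.array([ax[1],-ax[0]])
base=np.array([533.6,280.7]); f=base-90*np.array([.047,.999]); print('pad c',c,'axis',np.degrees(np.arctan2(ax[1],ax[0])),'foot',f,'in pad',(f-c)@ax,(f-c)@lat)
m=(P[...,0]>590)&(P[...,0]<660)&(P[...,1]>-220)&(P[...,1]<160)&(P[...,2]>9)&(P[...,2]<60)&(d2>0); q=P[m]; print(cv2.minAreaRect(q[:,:2].astype('float32')),np.percentile(q[:,2],[2,50,98]))
E
```

```text
[ 625.8 -221.3  210.7] 85.4 [ 0.4 -0.4 -0.1] [ 0.01  0.02 -0.01] 32.3
drum plane grad [0.0021 0.0067] z@ 146.0
t24 [533.6 280.6] [1.200000e-03 2.300000e-03 1.456602e+02]
pad c [542.49194 170.11356] axis 114.32985 foot [529.37 190.79] in pad 24.246242665991 -3.4380989152750407
((626.4925537109375, -19.8017578125), (28.180206298828125, 326.48876953125), 0.9896430969238281) [ 9.2318243  15.57943783 21.49906883]
```

View pics/z24.png

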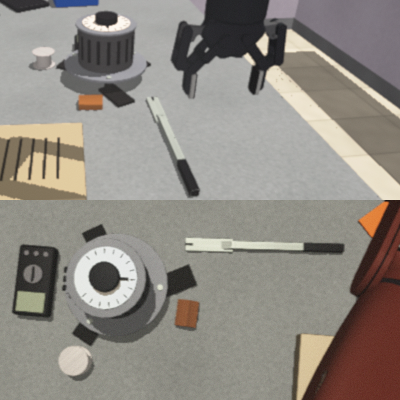

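```bash
python3 -c "
from bench import hand_in
print(hand_in())"
```

```text
the job is handed in; nothing more can be done
None
```

I finished the whole job and handed it in at about 32 s of the 69 s allowed. The hand-in gives no verdict, so what follows is my own camera measurements.

1. **Levering:** I levered the transformer up with the bar over the wooden block. The front foot reached about 19 mm, and about 15 mm once the handle end was tucked under the supply. It held there with the gripper open and no force on the tool.
2. **Pad:** I slid the black pad under the foot, then took hold of the bar again and swung it out from under the supply. I lowered the transformer over about 2 s, withdrew the bar and laid it on the bench.

Last checks before handing in:

| What | Measured | Limit |
|---|---|---|
| Transformer tilt | about 0.003 rad | 0.017 rad |
| Transformer position | within about 2 mm of its start | 30 mm |
| Foot on the pad, along its length | 24 mm | 37 mm |
| Foot on the pad, across its width | −3 mm | 15 mm |
| Bar toe to base centre | about 165 mm | at least 108 mm |

The bar lies flat on the bench. The meter and spool look unmoved in the pictures, but I did not measure them again at the end.

- **Foot estimates:** Two ways of estimating the foot position differed by about 3 to 5 mm (bolt pixel against base centre); both put the whole foot on the pad.
- **Bar in the jaws:** While I was levering, the bar turned a few degrees in the jaws and the finger opening read about 12 mm on a 16 mm bar. Neither affected the result.

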